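Wash the slide baskets in the hook-on bath

ROBOT

A 6-joint arm with a two-finger parallel gripper is mounted at the origin on the work surface. World frame = base frame: x ahead of the robot, y to its left, z up, the work surface at z = 0. Lengths are in mm, angles in rad, forces in N, time in s.
With the tool pointing down it reaches from about 225 to 875 mm from the base axis. Payload 3.4 kg.
Tool frame: the origin (TCP) lies between the finger pads; the fingertips stand 25 mm ahead of it and the grasp point (between the pads) lies 6 mm ahead of it; z points along the fingers, y is the direction in which the jaws open and shut (so a half turn about z gives the same grasp; the last joint's range is limited). The gripper opens to 85 mm and grips with 20 to 120 N. Pads are 22 mm wide; open, the fingers measure 114 mm over their backs; the gripper's body (76 mm by 85 mm) begins 54 mm behind the grasp point. The pads swing forward as they close: fully open they stand 13 mm farther back than shut.
Start: joints at [-1.383, 0.276, 1.505, -0, 1.361, -0.121], TCP at [174.75, -547.834, 256.328] pointing down, gripper open.
Joint ranges: [-2.89, 2.89], [-0.75, 2.08], [0.22, 2.7], [-1.18, 4.32], [0.11, 2.71], [-2.7, 2.7]. Speed limits (rad/s): [2.57, 2.57, 3.14, 3.14, 3.14, 3.14].

INTERFACE

Orientations are given as a unit quaternion [x, y, z, w].
In Python, from bench import manip, imaging, order gives the robot as it stands.
- The arm moves only by the tool send_rows, never from a script. Its argument "moves" is a list of rows, each a list of 6 numbers: the shift along the tool's x, y, z in units of 30 mm (1.0 is 30 mm), then the turn, a rotation vector about the tool's x, y, z in units of 6 degrees (1.0 is 6 degrees). In form: [[dx, dy, dz, ax, ay, az], ...]. A call has 1 to 5 rows; each row is the pose to reach, as a shift and turn from the pose commanded when the call began, along the tool's axes at that moment; what a row does not reach only later rows make up. A row lasts 1/10 s, in which the tool goes at most 50 mm and 8.59 degrees, less where a joint would pass 70% of its speed; a pose out of reach is approached as far as the arm can. A call with a gripper value outside its range is refused whole. "jaw" is the closure, from -1 (fully open) to 1 (shut), set as the call begins (left out, the last holds). The fingers move at their own pace and stop on an object; "squeeze" is the grip in N (left out, the last holds). Time passes only in rows, so rows that repeat a pose let the fingers close. It gives the time, the measured TCP pose, the force and the opening at its end, in the units of the state.
- manip.sense(): the state, without advancing time (a new reading comes with each control period).
- imaging.capture(name): name is "scene" or "top" or "wrist"; returns a dict with "color" (400x640x3 uint8, blue, green, red), "fx", "fy", "cx", "cy" (pixels), "dist_coeffs" ([k1, k2, p1, p2, k3] as OpenCV has them; the pictures are not rectified), "rvec" (rotation vector, rad) and "tvec" (3), from world to camera coordinates, as OpenCV has them; the wrist camera has in their place "tool_from_camera" (4x4, takes a point from camera to tool coordinates, whose origin is the TCP and whose axes are the flange's). Camera axes: x right, y down, z forward; pixel columns grow to the right and rows downward; lengths in mm; the calibration is good to about 2 mm. A picture is of the moment at which its call begins: read the wrist's pose just before it. There is no depth.
- order.hand_in(): hands the job in, once; it reports no verdict.
The state is a dict: "clock": time; "qpos": joint angles; "joint_vel": joint speeds; "tau": joint torques, N m; "tcp_pos": TCP position; "orientation": TCP orientation; "wrist_force": force on the tool from outside, world axes, zero at the start; "moment": the same for the moment, N m; "grip_width": opening from 0.0 (shut) to 1.0 (fully open).
Only numpy, scipy, OpenCV 4.12 (cv2) and the standard library are available. Lean on these libraries where they do the work, as an engineer would, in place of code of your own. Each camera call takes 0.05 s, during which the arm holds its last target.

TASK

Hook every slide basket on the bench by its bent lip over the bath's rim so that it hangs upright inside the bath, clear of the bath's floor. With all of them hanging, press the generator's keys fully down one at a time: first the round key, then the long bar, then the square one; leave the cross-shaped key alone. Then lift the baskets out and stand them all upright well on the white draining board, and at last press the round key once more to switch off, without disturbing the other things on the bench.

Things in the scene. Friction and masses are not known exactly. Their poses are not given: they have to be found in the camera images.
- basket1: steel wire cage with glass slides, 36 (x) x 44 (y) mm in plan, 55 high, on its -x side a 44 mm wide, 3 mm back plate (x -21 to -18, up to z 78) with a bent lip and a grip tab (see the points). Origin: centre of the cage's underside; z up. Rigid, 60 to 120 g; four alike, two or three present. Starts upright on the bench, lip roughly towards the robot
- basket2: slide basket, exactly as basket1, with the same lip and tab at the same offsets
- basket3: slide basket, exactly as basket1, with the same lip and tab at the same offsets
- basket4: slide basket, exactly as basket1, with the same lip and tab at the same offsets
- basket1_lip (a point): (basket1 only, the others alike) under the bent lip, mid-slot (body x -28.5, z 75): the 30 mm wide lip goes outwards (-x) from the back plate to x -39, underside at z 75, then turns down (x -39 to -36) to z 57: an open-bottomed slot 15 mm wide (x -36 to -21), 18 deep, that takes the bath's 5 mm wall
- basket1_tab (a point): (basket1 only, the others alike) centre of the grey plastic grip tab, 10 (x) x 30 (y) x 30 (z) mm, at body x -19.5, y 0, z 78 to 108, above the back plate; pinch it across x
- bath: fixed open-topped steel tank, outer 150 (x) x 240 (y) mm, 100 high, walls 5 mm, inner floor at z 6; a grey jacket 6 mm thick goes round its lower 55 mm. Origin: centre of the underside, z up. A basket hanging on its rim has its origin 25 mm above the bath's origin; one standing on the bath's floor, 6 mm
- tray: fixed flat white ribbed plastic draining board, 260 (x) x 150 (y) mm, 6 mm thick, no rim; baskets stand on its top. Origin: centre of the underside, z up
- generator: fixed white box, 160 (x) x 150 (y) x 60 mm, four grey spring keys on top, a dark display strip on their +x side. Origin: centre of the underside. Key centres (x, y): bar (12, 34), round (12, -34), cross (-48, 34), square (-48, -34). Board and generator stand on opposite sides of the bath, either way round
- key_round_top (a point): centre of the top face of the round key, 26 mm across; 10 mm above the generator's top when up; z up
- key_round (a joint): travel of the round key: 0 up, 0.006 m fully down; springs back, about 1.4 N to start and 4 N fully down
- key_bar_top (a point): centre of the top face of the long bar-shaped key, 14 (x) x 36 (y) mm; 10 mm above the generator's top when up; z up
- key_bar (a joint): travel of the bar key: 0 up, 0.006 m fully down; springs back, about 1.4 N to start and 4 N fully down
- key_square_top (a point): centre of the top face of the square key, 24 mm; 10 mm above the generator's top when up; z up
- key_square (a joint): travel of the square key: 0 up, 0.006 m fully down; springs back, about 1.4 N to start and 4 N fully down
- key_cross_top (a point): centre of the top face of the cross-shaped key, two 30 x 10 mm arms; 10 mm above the generator's top when up; z up
- key_cross (a joint): travel of the cross key: 0 up, 0.006 m fully down; springs back, about 1.4 N to start and 4 N fully down
- dish_a: bystander: closed glass dish, 60 mm across, 14 high; near the robot. Origin: centre of its underside
- dish_b: bystander: closed glass dish, 60 mm across, 14 high; beyond the bath. Origin: centre of its underside
- oil_bottle: bystander: small amber bottle, 28 mm across, 65 high. Origin: centre of its underside
- objective: bystander: brass microscope objective standing on its broad end, 32 mm across, 45 high. Origin: centre of its underside
- beaker: bystander: glass beaker, 64 mm across, 85 high. Origin: centre of its underside
Things that resemble listed ones, but are neither listed nor needed, are in the scene too. What is shaped like the basket2 but black is not meant. What is shaped like the basket1 but red is not meant.

How it is judged (in metres and radians):
On the way, in this order (a step that is already met when the one before it is completed fails the run):
1. all the baskets hang upright inside the bath, by the rim and clear of its floor, let go (x of basket1 in the frame of bath between -0.062 and 0.062 m and y of basket1 in the frame of bath between -0.105 and 0.105 m and z of basket1 in the frame of bath between 0.019 and 0.032 m and angle between each of basket1, basket2, basket3, basket4's own z axis and vertical below 0.2 rad and x of basket2 in the frame of bath between -0.062 and 0.062 m and y of basket2 in the frame of bath between -0.105 and 0.105 m and z of basket2 in the frame of bath between 0.019 and 0.032 m and x of basket3 in the frame of bath between -0.062 and 0.062 m and y of basket3 in the frame of bath between -0.105 and 0.105 m and z of basket3 in the frame of bath between 0.019 and 0.032 m and x of basket4 in the frame of bath between -0.062 and 0.062 m and y of basket4 in the frame of bath between -0.105 and 0.105 m and z of basket4 in the frame of bath between 0.019 and 0.032 m and contact force between the fingers and basket1 below 0.1 N and contact force between the fingers and basket2 below 0.1 N and contact force between the fingers and basket3 below 0.1 N and contact force between the fingers and basket4 below 0.1 N and linear speed of each of basket1, basket2, basket3, basket4 below 0.03 m/s), for 0.2 s.
2. the round key is pressed down (more than 4 mm) while all the baskets hang in the bath (value of joint key_round above 0.004 m and x of basket1 in the frame of bath between -0.062 and 0.062 m and y of basket1 in the frame of bath between -0.105 and 0.105 m and z of basket1 in the frame of bath between 0.019 and 0.032 m and angle between each of basket1, basket2, basket3, basket4's own z axis and vertical below 0.2 rad and x of basket2 in the frame of bath between -0.062 and 0.062 m and y of basket2 in the frame of bath between -0.105 and 0.105 m and z of basket2 in the frame of bath between 0.019 and 0.032 m and x of basket3 in the frame of bath between -0.062 and 0.062 m and y of basket3 in the frame of bath between -0.105 and 0.105 m and z of basket3 in the frame of bath between 0.019 and 0.032 m and x of basket4 in the frame of bath between -0.062 and 0.062 m and y of basket4 in the frame of bath between -0.105 and 0.105 m and z of basket4 in the frame of bath between 0.019 and 0.032 m), for 0.05 s.
3. the bar key is pressed down (more than 4 mm) while all the baskets hang in the bath (value of joint key_bar above 0.004 m and x of basket1 in the frame of bath between -0.062 and 0.062 m and y of basket1 in the frame of bath between -0.105 and 0.105 m and z of basket1 in the frame of bath between 0.019 and 0.032 m and angle between each of basket1, basket2, basket3, basket4's own z axis and vertical below 0.2 rad and x of basket2 in the frame of bath between -0.062 and 0.062 m and y of basket2 in the frame of bath between -0.105 and 0.105 m and z of basket2 in the frame of bath between 0.019 and 0.032 m and x of basket3 in the frame of bath between -0.062 and 0.062 m and y of basket3 in the frame of bath between -0.105 and 0.105 m and z of basket3 in the frame of bath between 0.019 and 0.032 m and x of basket4 in the frame of bath between -0.062 and 0.062 m and y of basket4 in the frame of bath between -0.105 and 0.105 m and z of basket4 in the frame of bath between 0.019 and 0.032 m), for 0.05 s.
4. the square key is pressed down (more than 4 mm) while all the baskets hang in the bath (value of joint key_square above 0.004 m and x of basket1 in the frame of bath between -0.062 and 0.062 m and y of basket1 in the frame of bath between -0.105 and 0.105 m and z of basket1 in the frame of bath between 0.019 and 0.032 m and angle between each of basket1, basket2, basket3, basket4's own z axis and vertical below 0.2 rad and x of basket2 in the frame of bath between -0.062 and 0.062 m and y of basket2 in the frame of bath between -0.105 and 0.105 m and z of basket2 in the frame of bath between 0.019 and 0.032 m and x of basket3 in the frame of bath between -0.062 and 0.062 m and y of basket3 in the frame of bath between -0.105 and 0.105 m and z of basket3 in the frame of bath between 0.019 and 0.032 m and x of basket4 in the frame of bath between -0.062 and 0.062 m and y of basket4 in the frame of bath between -0.105 and 0.105 m and z of basket4 in the frame of bath between 0.019 and 0.032 m), for 0.05 s.
5. all the baskets stand upright on the draining board, let go (x of basket1 in the frame of tray between -0.118 and 0.118 m and y of basket1 in the frame of tray between -0.063 and 0.063 m and z of basket1 in the frame of tray between 0.004 and 0.009 m and angle between each of basket1, basket2, basket3, basket4's own z axis and vertical below 0.12 rad and linear speed of each of basket1, basket2, basket3, basket4 below 0.02 m/s and x of basket2 in the frame of tray between -0.118 and 0.118 m and y of basket2 in the frame of tray between -0.063 and 0.063 m and z of basket2 in the frame of tray between 0.004 and 0.009 m and x of basket3 in the frame of tray between -0.118 and 0.118 m and y of basket3 in the frame of tray between -0.063 and 0.063 m and z of basket3 in the frame of tray between 0.004 and 0.009 m and x of basket4 in the frame of tray between -0.118 and 0.118 m and y of basket4 in the frame of tray between -0.063 and 0.063 m and z of basket4 in the frame of tray between 0.004 and 0.009 m and contact force between the fingers and basket1 below 0.1 N and contact force between the fingers and basket2 below 0.1 N and contact force between the fingers and basket3 below 0.1 N and contact force between the fingers and basket4 below 0.1 N), for 0.2 s.
6. the round key is pressed again (more than 4 mm) with all the baskets on the board (value of joint key_round above 0.004 m and x of basket1 in the frame of tray between -0.118 and 0.118 m and y of basket1 in the frame of tray between -0.063 and 0.063 m and z of basket1 in the frame of tray between 0.004 and 0.009 m and angle between each of basket1, basket2, basket3, basket4's own z axis and vertical below 0.12 rad and linear speed of each of basket1, basket2, basket3, basket4 below 0.02 m/s and x of basket2 in the frame of tray between -0.118 and 0.118 m and y of basket2 in the frame of tray between -0.063 and 0.063 m and z of basket2 in the frame of tray between 0.004 and 0.009 m and x of basket3 in the frame of tray between -0.118 and 0.118 m and y of basket3 in the frame of tray between -0.063 and 0.063 m and z of basket3 in the frame of tray between 0.004 and 0.009 m and x of basket4 in the frame of tray between -0.118 and 0.118 m and y of basket4 in the frame of tray between -0.063 and 0.063 m and z of basket4 in the frame of tray between 0.004 and 0.009 m), for 0.05 s.
At the end, for the whole second after the job is handed in: every basket present stands on the draining board (origin 4 to 9 mm above the board's underside, within 118 mm along and 63 mm across of its middle), tilted less than 0.12 rad, at rest and let go; all keys up (x of basket1 in the frame of tray between -0.118 and 0.118 m and y of basket1 in the frame of tray between -0.063 and 0.063 m and z of basket1 in the frame of tray between 0.004 and 0.009 m and angle between each of basket1, basket2, basket3, basket4's own z axis and vertical below 0.12 rad and linear speed of each of basket1, basket2, basket3, basket4 below 0.02 m/s and x of basket2 in the frame of tray between -0.118 and 0.118 m and y of basket2 in the frame of tray between -0.063 and 0.063 m and z of basket2 in the frame of tray between 0.004 and 0.009 m and x of basket3 in the frame of tray between -0.118 and 0.118 m and y of basket3 in the frame of tray between -0.063 and 0.063 m and z of basket3 in the frame of tray between 0.004 and 0.009 m and x of basket4 in the frame of tray between -0.118 and 0.118 m and y of basket4 in the frame of tray between -0.063 and 0.063 m and z of basket4 in the frame of tray between 0.004 and 0.009 m and not (value of joint key_round above 0.0025 m) and not (value of joint key_bar above 0.0025 m) and not (value of joint key_square above 0.0025 m) and not (value of joint key_cross above 0.0025 m)); the robot touches nothing.
It fails at once if the cross-shaped key is pressed (value of joint key_cross above 0.0025 m).
It fails at once if two keys are down at the same time (value of joint each of key_round, key_bar above 0.0025 m or value of joint each of key_round, key_square above 0.0025 m or value of joint each of key_round, key_cross above 0.0025 m or value of joint each of key_bar, key_square above 0.0025 m or value of joint each of key_bar, key_cross above 0.0025 m or value of joint each of key_square, key_cross above 0.0025 m).
It fails at once if a bystander (dish, bottle, objective, beaker) is shoved more than 40 mm or tipped (distance of any of dish_a, dish_b, oil_bottle, objective, beaker from where it was at the start of the episode above 0.04 m or angle between any of dish_a, dish_b, oil_bottle, objective, beaker's own z axis and vertical above 0.5 rad).
Of basket1, basket2, basket3, basket4 only 2 to 3 are there at a start; the rules pass over those that are not, and their reading is None.
At some moment in a run one of basket1, basket2, basket3, basket4 may be knocked a few centimetres aside while the robot is not near it.
It also fails if it takes over 210 s, if anything falls off the work surface, if the arm or the gripper's body presses on something with over 40 N, if the wrist force passes 120 N, or if a joint passes its speed limit or range.

## Working session

There is one attempt and no reset: what is moved stays moved. The work goes in short steps, Python scripts to look and compute and a tool call to move; the robot and the scene stay as the last step left them, time stands still between calls to the robot, and variables do not carry over. Pictures are saved under pics/ and viewed, and the job is handed in when it is done.

Besides the shell and the picture viewer there is one more tool, called after ">>>" by a JSON object that holds its "fn" and its "kwargs", one argument or row to a line. send_rows: Moves the arm, as the interface text tells. Its arguments: {"type":"object","properties":{"moves":{"type":"array","items":{"type":"array","items":{"type":"number"}}},"jaw":{"type":"number"},"squeeze":{"type":"number"}},"required":["moves"]}

```bash
ls; mkdir -p pics; python3 - <<'E'
from bench import manip, imaging, order
import cv2
print(manip.sense())
for n in ["scene","top","wrist"]:
    c=imaging.capture(n)
    cv2.imwrite(f"pics/{n}0.png",c["color"])
    print({k:v for k,v in c.items() if k!="color"})
E
```

```text
pics
{'clock': 0.0, 'qpos': array([-1.38301945e+00,  2.76614256e-01,  1.50614031e+00,  1.77342146e-05,
        1.36068253e+00, -1.21015047e-01]), 'joint_vel': array([-8.41185592e-05,  2.54830083e-04,  8.26161795e-04,  5.19570633e-05,
       -1.85633472e-04, -2.86363182e-05]), 'tau': array([-2.88277743e-04, -4.16770864e+01, -2.45804501e+01, -3.86593183e-04,
        1.08997858e-02, -3.23800442e-06]), 'tcp_pos': array([ 174.64948665, -547.33294527,  255.42581503]), 'orientation': array([ 9.88104467e-01,  1.53781376e-01, -2.21134260e-05, -9.22000082e-04]), 'wrist_force': array([ 0.85699217, -0.271478  , -0.02864372]), 'moment': array([-0.02455916, -0.00418696, -0.01387199]), 'grip_width': 0.9975332234077657}
{'fx': 446.4314139719504, 'fy': 446.4314139719504, 'cx': 322.3764009827433, 'cy': 201.865962985027, 'dist_coeffs': array([-0.04890646,  0.        ,  0.        ,  0.        ,  0.        ]), 'rvec': array([ 1.84332557,  1.60785851, -0.7116836 ]), 'tvec': array([ -55.12448329, -327.27871559, 1535.32101377])}
{'fx': 419.925791132827, 'fy': 419.925791132827, 'cx': 315.44436377586965, 'cy': 203.7813355261224, 'dist_coeffs': array([-0.11227193,  0.        ,  0.        ,  0.        ,  0.        ]), 'rvec': array([ 2.08164272, -2.13697997,  0.21836413]), 'tvec': array([  31.14100007,  570.17439264, 1077.42331532])}
{'fx': 358.05831875555447, 'fy': 358.05831875555447, 'cx': 314.78202130233444, 'cy': 200.0079655656033, 'dist_coeffs': array([-0.03541801,  0.        ,  0.        ,  0.        ,  0.        ]), 'tool_from_camera': array([[-1.44937005e-04, -9.45835311e-01, -3.24646797e-01,
         8.51289787e+01],
       [ 9.99999568e-01, -4.35316310e-04,  8.21818040e-04,
         1.10706476e+00],
       [-9.18628567e-04, -3.24646538e-01,  9.45834965e-01,
        -1.17693677e+02],
       [ 0.00000000e+00,  0.00000000e+00,  0.00000000e+00,
         1.00000000e+00]])}
```

View pics/scene0.png

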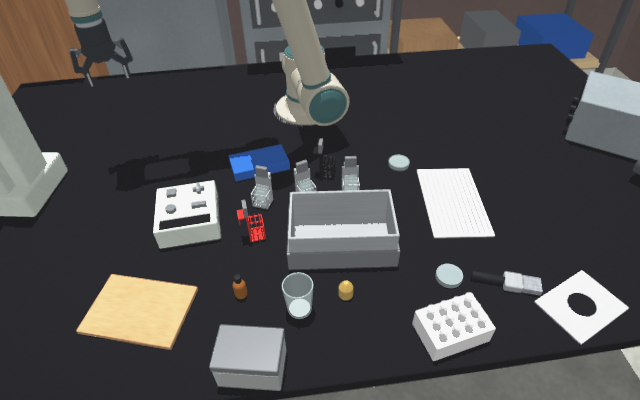

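View pics/top0.png

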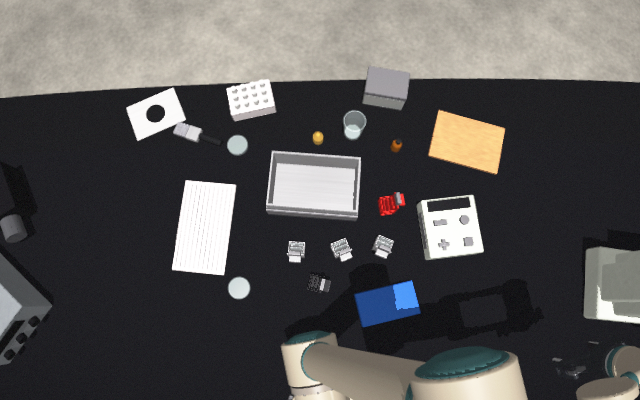

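View pics/wrist0.png

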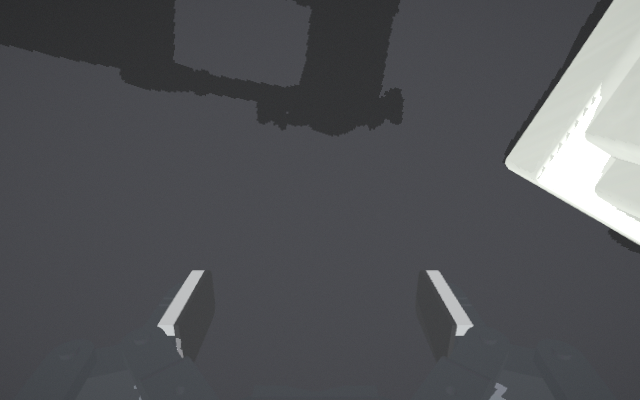

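The board is on the +y side and the generator on the -y side. Three grey baskets sit near (296,251), (341,249) and (383,245) in the top view. I'll enlarge the area around them.

```bash
cat > h.py <<'E'
from bench import manip, imaging, order
import cv2, numpy as np
from scipy.spatial.transform import Rotation as R
def cam(n):
    s=manip.sense() if n=="wrist" else None
    c=imaging.capture(n); K=np.array([[c["fx"],0,c["cx"]],[0,c["fy"],c["cy"]],[0,0,1.]])
    if n=="wrist":
        T=np.array(c["tool_from_camera"]); Rw=R.from_quat(s["orientation"]).as_matrix()
        Rc=Rw@T[:3,:3]; o=Rw@T[:3,3]+s["tcp_pos"]
    else:
        Rm=cv2.Rodrigues(c["rvec"])[0]; Rc=Rm.T; o=-Rm.T@c["tvec"]
    return dict(img=c["color"],K=K,d=c["dist_coeffs"],R=Rc,o=o)
def plane(c,uv,z):
    uv=np.array(uv,float).reshape(-1,1,2)
    n=cv2.undistortPoints(uv,c["K"],c["d"]).reshape(-1,2)
    r=np.c_[n,np.ones(len(n))]@c["R"].T
    return c["o"]+r*((z-c["o"][2])/r[:,2])[:,None]
def proj(c,P):
    Rm=c["R"].T; t=-Rm@c["o"]
    return cv2.projectPoints(np.array(P,float).reshape(-1,3),cv2.Rodrigues(Rm)[0],t,c["K"],c["d"])[0].reshape(-1,2)
def crop(c,x0,y0,w,h,s,f):
    cv2.imwrite(f,cv2.resize(c["img"][y0:y0+h,x0:x0+w],None,fx=s,fy=s,interpolation=cv2.INTER_CUBIC))
def st():
    s=manip.sense(); M=R.from_quat(s["orientation"]).as_matrix()
    print("t",round(s["clock"],2),"tcp",s["tcp_pos"].round(1),"F",s["wrist_force"].round(1),"w",round(s["grip_width"],3))
    print(M.round(3).tolist())
    return s,M
E
python3 - <<'E'
from h import *
c=cam("top"); print(c["o"])
crop(c,255,140,160,120,5,"pics/topA.png")
crop(c,165,170,80,110,5,"pics/topB.png")
crop(c,405,185,90,85,6,"pics/topC.png")
E
```

```text
[ 334.17030079   15.59269497 1172.60252355]
```

View pics/topA.png

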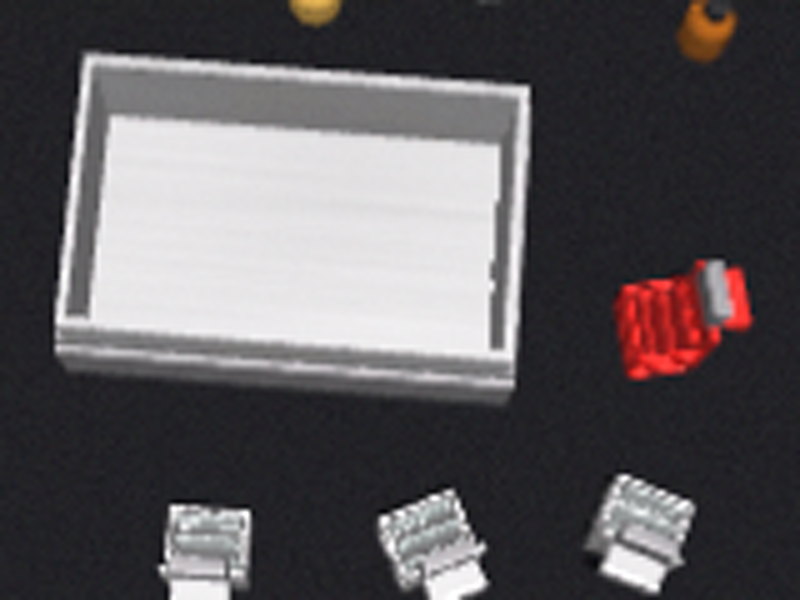

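View pics/topB.png

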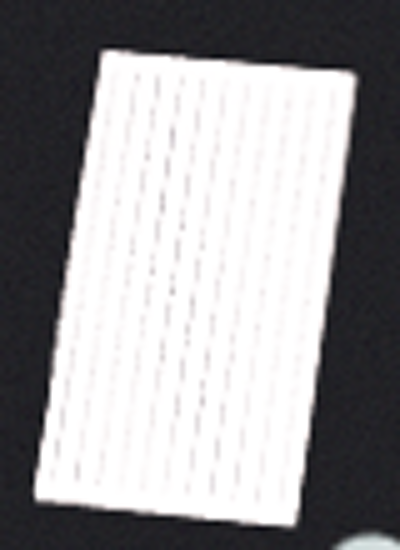

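View pics/topC.png

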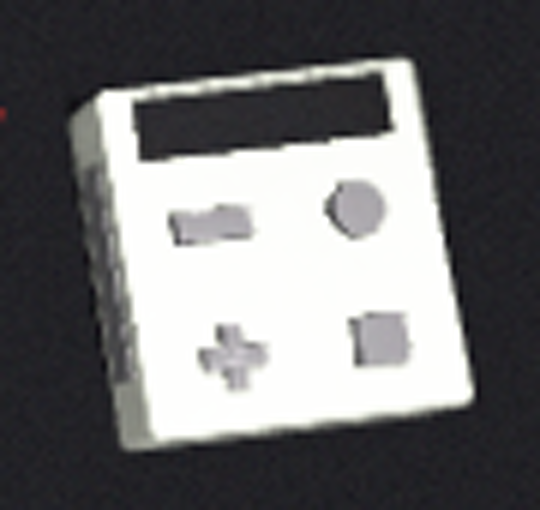

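```bash
python3 - <<'E'
from h import *
c=cam("top")
def full(p,x0,y0,s): return (np.array(p,float)+.5)/s-.5+[x0,y0]
def rep(name,p,z,x0,y0,s):
    P=plane(c,full(p,x0,y0,s),z); print(name); 
    print(P.round(1).tolist(), "edges",[round(float(np.linalg.norm(P[i]-P[(i+1)%4])),1) for i in range(4)] if len(P)==4 else '', "ctr",P.mean(0).round(1)); 
    for i in range(len(P)-1): print("  ang",np.degrees(np.arctan2(*(P[i+1]-P[i])[[1,0]])).round(1))
    return P
rep("bath rim",[(84,54),(530,88),(515,355),(56,327)],100,255,140,5)
rep("tray",[(101,50),(357,73),(297,526),(34,500)],6,165,170,5)
rep("gen top",[(104,92),(412,58),(473,402),(155,440)],60,405,185,6)
rep("keys bar round cross square",[(211,224),(357,208),(233,356),(381,339)],70,405,185,6)
# tabs: top at z=108 white faces
hsv=cv2.cvtColor(c["img"],cv2.COLOR_BGR2HSV)
crop(c,280,230,125,70,6,"pics/topD.png")
E
```

```text
bath rim
[[712.5, 131.0, 100.0], [686.6, -108.1, 100.0], [541.2, -93.1, 100.0], [562.5, 146.1, 100.0]] edges [240.5, 146.2, 240.1, 150.7] ctr [625.7  19.  100. ]
  ang -96.2
  ang 174.1
  ang 84.9
tray
[[664.6, 395.1, 6.0], [646.2, 243.8, 6.0], [388.2, 274.4, 6.0], [404.8, 424.1, 6.0]] edges [152.4, 259.8, 150.6, 261.3] ctr [525.9 334.3   6. ]
  ang -96.9
  ang 173.2
  ang 83.6
gen top
[[573.8, -274.7, 60.0], [586.0, -420.1, 60.0], [427.2, -432.4, 60.0], [415.4, -285.7, 60.0]] edges [145.9, 159.3, 147.2, 158.7] ctr [ 500.6 -353.2   60. ]
  ang -85.2
  ang -175.6
  ang 94.6
keys bar round cross square
[[510.0, -315.9, 70.0], [515.3, -383.5, 70.0], [450.6, -320.9, 70.0], [455.9, -388.9, 70.0]] edges [67.8, 90.0, 68.2, 90.8] ctr [ 482.9 -352.3   70. ]
  ang -85.5
  ang 136.0
  ang -85.5
```

View pics/topD.png

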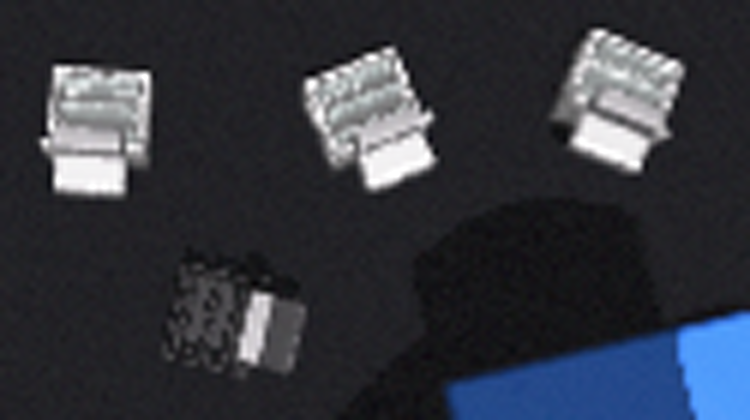

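```bash
python3 - <<'E'
from h import *
c=cam("top"); cs=cam("scene")
def full(p,x0,y0,s): return (np.array(p,float)+.5)/s-.5+[x0,y0]
L={"A":[(54,193),(126,195)],"B":[(376,190),(437,163)],"C":[(570,148),(637,173)]}
pts=[]
for k,p in L.items():
    P=plane(c,full(p,280,230,6),77)[:,:2]
    d=P[1]-P[0]; w=np.linalg.norm(d); y=-d/w; x=np.array([y[1],-y[0]])
    m=P.mean(0); o=m+39*x; tab=m+19.5*x
    print(k,"w",w.round(1),"yaw",np.degrees(np.arctan2(x[1],x[0])).round(1),"origin",o.round(1),"tab",tab.round(1))
    pts.append([*tab,108])
q=proj(cs,pts); print(q.round(1)); im=cs["img"].copy()
qt=proj(c,pts); print(qt)
for u in q: cv2.circle(im,(int(u[0]),int(u[1])),1,(0,0,255),-1)
cs["img"]=im; crop(cs,220,140,160,90,5,"pics/s1.png")
E
```

```text
A w 31.2 yaw -3.0 origin [453.2  72.3] tab [433.7  73.3]
B w 29.0 yaw 22.1 origin [454.4 -48.3] tab [436.3 -55.6]
C w 31.0 yaw -22.3 origin [ 458.7 -163.7] tab [ 440.7 -156.3]
[[350.1 155.9]
 [300.5 161.1]
 [261.2 165.9]]
[[294.18363306 253.32169355]
 [345.00897857 250.97941051]
 [384.443356   248.10612986]]
```

View pics/s1.png

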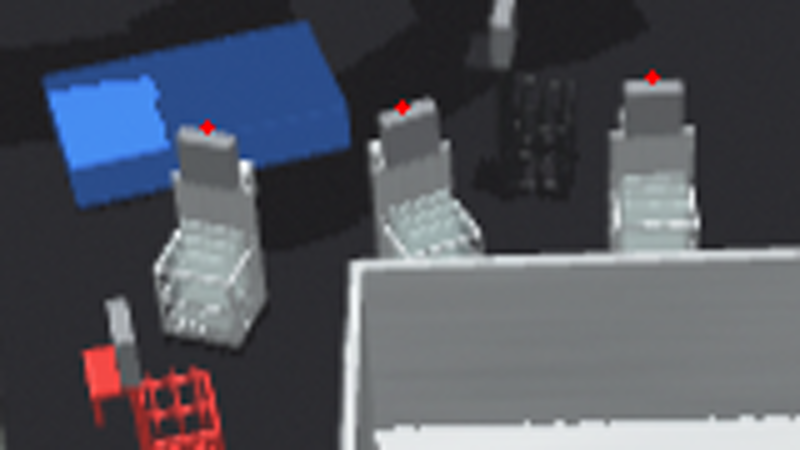

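```bash
cat >> h.py <<'E'
def go(x,y,z,psi):
    s,M=st(); p=np.radians(psi)
    T=np.array([[-np.sin(p),np.cos(p),0],[np.cos(p),np.sin(p),0],[0,0,-1.]])
    d=M.T@(np.array([x,y,z])-s["tcp_pos"])/30
    r=R.from_matrix(M.T@T).as_rotvec(degrees=True)/6
    print("row",d.round(2).tolist()+r.round(2).tolist(),"dist",round(np.linalg.norm(d)*30,1))
E
python3 -c "
from h import *
go(433.7,73.3,220,-3)"
```

```text
t 0.35 tcp [ 174.7 -547.7  256.1] F [ 0.9 -0.5 -0.6] w 0.998
[[0.953, 0.304, -0.0], [0.304, -0.953, 0.0], [0.0, -0.0, -1.0]]
row [14.52, -17.1, 1.21, -0.0, -0.0, -11.55] dist 673.8
```

>>> {"fn": "send_rows", "kwargs": {
  "moves": [
    [14.5,-17.1,1.2,0,0,-11.55],
    [14.5,-17.1,1.2,0,0,-11.55],
    [14.5,-17.1,1.2,0,0,-11.55],
    [14.5,-17.1,1.2,0,0,-11.55],
    [14.5,-17.1,1.2,0,0,-11.55]
  ],
  "jaw": -1,
  "squeeze": 40
}}

```text
clock: 0.85
tcp_pos: [271.1, -315.6, 242.9]
orientation: [0.862, 0.507, 0.0, 0.0]
wrist_force: [1.5, 0.5, 0.2]
grip_width: 1.001
```

```bash
python3 -c "
from h import *
go(433.7,73.3,220,-3)"
```

```text
t 0.85 tcp [ 271.1 -315.6  242.9] F [1.5 0.5 0.2] w 1.001
[[0.485, 0.874, 0.001], [0.874, -0.485, -0.0], [0.0, 0.001, -1.0]]
row [13.96, -1.55, 0.76, 0.01, 0.0, -4.34] dist 422.1
```

>>> {"fn": "send_rows", "kwargs": {
  "moves": [
    [13.9,-1.5,0.7,0,0,-4.3],
    [13.9,-1.5,0.7,0,0,-4.3],
    [13.9,-1.5,0.7,0,0,-4.3],
    [13.9,-1.5,0.7,0,0,-4.3],
    [13.9,-1.5,0.7,0,0,-4.3]
  ]
}}

```text
clock: 1.35
tcp_pos: [369.4, -86.0, 230.8]
orientation: [0.729, 0.685, 0.0, 0.001]
wrist_force: [1.3, 0.1, -0.2]
grip_width: 1.001
```

```bash
python3 -c "
from h import *
go(433.7,73.3,220,-3)"
```

```text
t 1.35 tcp [369.4 -86.  230.8] F [ 1.3  0.1 -0.2] w 1.001
[[0.062, 0.998, 0.002], [0.998, -0.062, -0.001], [-0.001, 0.002, -1.0]]
row [5.43, 1.81, 0.36, 0.02, 0.01, -0.09] dist 172.1
```

>>> {"fn": "send_rows", "kwargs": {
  "moves": [
    [5.3,1.7,0.3,0,0,-0.1],
    [5.3,1.7,0.3,0,0,-0.1],
    [5.3,1.7,0.3,0,0,-0.1],
    [5.3,1.7,0.3,0,0,-0.1],
    [5.3,1.7,0.3,0,0,-0.1]
  ]
}}

```text
clock: 1.85
tcp_pos: [430.3, 70.0, 221.3]
orientation: [0.723, 0.69, 0.0, -0.0]
wrist_force: [-0.8, 0.1, 0.6]
grip_width: 0.998
```

```bash
python3 -c "
from h import *
go(433.7,73.3,220,-3)
c=cam('wrist'); cv2.imwrite('pics/w1.png',c['img'])
print(proj(c,[[433.7,73.3,108],[453.2,72.3,0]]))
"
```

```text
t 1.85 tcp [430.3  70.  221.3] F [-0.8  0.1  0.6] w 0.998
[[0.047, 0.999, 0.0], [0.999, -0.047, 0.001], [0.001, 0.0, -1.0]]
row [0.11, 0.11, 0.04, 0.0, -0.01, 0.05] dist 4.8
[[316.85266265 200.46428515]
 [336.34675206 164.17141484]]
```

View pics/w1.png

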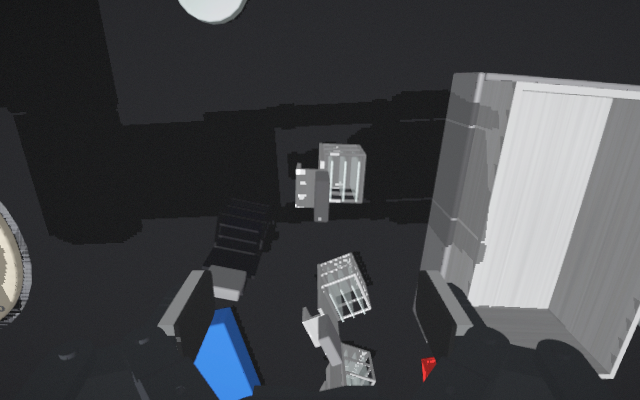

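```bash
python3 -c "
from h import *
c=cam('wrist'); crop(c,270,130,120,100,6,'pics/w1z.png')
crop(c,280,240,120,160,4,'pics/w1y.png')
"
```

```text
(no output)
```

View pics/w1z.png

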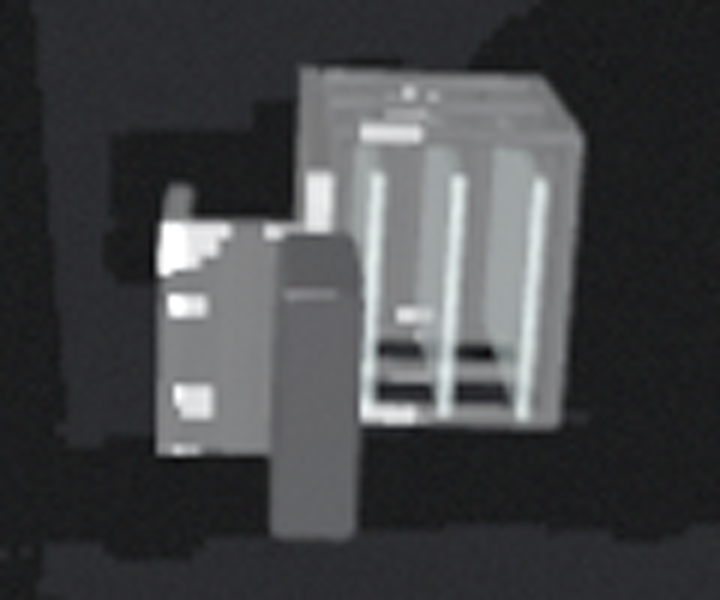

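```bash
cat >> h.py <<'E'
def full(p,x0,y0,s): return (np.array(p,float)+.5)/s-.5+[x0,y0]
def quad(c,p,z,x0=0,y0=0,s=1):
    "corners: far -x, far +x, near +x, near -x in the wrist picture (picture right = +x, up = +y)"
    P=plane(c,full(p,x0,y0,s),z); ex=(P[1]+P[2]-P[0]-P[3])/2; ey=(P[0]+P[1]-P[2]-P[3])/2
    print("ctr",P.mean(0).round(1),"lx",np.linalg.norm(ex).round(1),"ly",np.linalg.norm(ey).round(1),"yaw from y",np.degrees(np.arctan2(-ey[0],ey[1])).round(1))
    return P
E
python3 -c "
from h import *
c=cam('wrist')
quad(c,[(275,295),(360,293),(356,540),(270,538)],108,270,130,6)
"
```

```text
ctr [436.2  71.3 108. ] lx 9.7 ly 29.4 yaw from y -3.5
```

View pics/w1y.png

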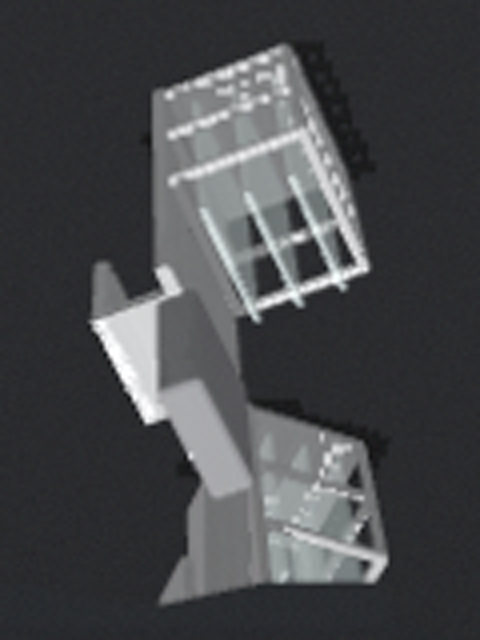

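```bash
python3 -c "
from h import *
go(436.2,71.3,107,-3.5)
"
```

```text
t 2.0 tcp [429.3  67.1 221.4] F [-0.3  0.1 -0.9] w 1.0
[[0.051, 0.999, -0.0], [0.999, -0.051, -0.001], [-0.001, -0.0, -1.0]]
row [0.16, 0.22, 3.81, -0.0, 0.01, 0.09] dist 114.7
```

>>> {"fn": "send_rows", "kwargs": {
  "moves": [
    [0.15,0.2,1.0,0,0,0.1],
    [0.15,0.2,1.5,0,0,0.1],
    [0.15,0.2,1.5,0,0,0.1],
    [0.15,0.2,1.5,0,0,0.1]
  ]
}}

```text
clock: 2.4
tcp_pos: [435.8, 70.8, 176.8]
orientation: [0.729, 0.684, -0.0, 0.0]
wrist_force: [-0.0, -0.5, 0.7]
grip_width: 1.0
```

```bash
cat >> h.py <<'E'
def wshot(f,P,w=120,h=100,s=6):
    c=cam('wrist'); u,v=proj(c,[P])[0]; x0=int(np.clip(u-w//2,0,640-w)); y0=int(np.clip(v-h//2,0,400-h))
    crop(c,x0,y0,w,h,s,f); np.save('last.npy',{**c,'crop':(x0,y0,s)},allow_pickle=True)
    print('crop',x0,y0,s,'pred in crop',(u-x0)*s,(v-y0)*s)
def last(): return np.load('last.npy',allow_pickle=True).item()
E
python3 -c "
from h import *
go(436.2,71.3,107,-3.5)
wshot('pics/w2.png',[436.2,71.3,108])
"
```

```text
t 2.4 tcp [435.8  70.8 176.8] F [-0.  -0.5  0.7] w 1.0
[[0.064, 0.998, -0.0], [0.998, -0.064, -0.0], [-0.0, -0.0, -1.0]]
row [0.02, 0.01, 2.33, -0.0, 0.0, -0.02] dist 69.8
crop 252 180 6 pred in crop 361.7725660381883 304.6104073805494
```

View pics/w2.png

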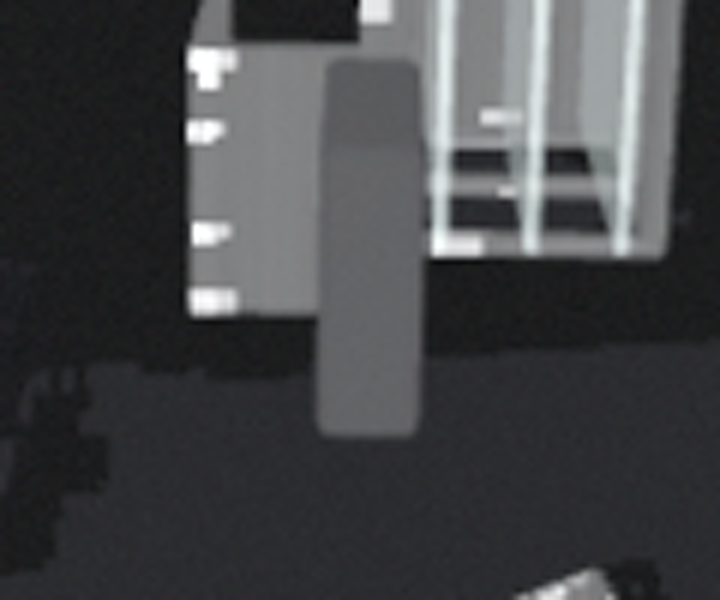

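```bash
python3 -c "
from h import *
c=last(); quad(c,[(322,148),(424,148),(420,437),(317,437)],108,*c['crop'])
go(437,72.3,108,-3.8)
"
```

```text
ctr [436.9  72.4 108. ] lx 9.7 ly 29.7 yaw from y -4.6
t 2.45 tcp [436.3  71.  177.3] F [-0.2  0.2 -0.1] w 0.999
[[0.063, 0.998, 0.001], [0.998, -0.063, -0.0], [-0.0, 0.001, -1.0]]
row [0.05, 0.02, 2.31, 0.01, 0.0, 0.03] dist 69.3
```

>>> {"fn": "send_rows", "kwargs": {
  "moves": [
    [0.05,0,1.3,0,0,0],
    [0.05,0,2.3,0,0,0],
    [0.05,0,2.3,0,0,0]
  ]
}}

```text
clock: 2.75
tcp_pos: [433.8, 73.0, 105.6]
orientation: [0.729, 0.685, -0.002, -0.002]
wrist_force: [0.0, 0.4, -0.3]
grip_width: 0.999
```

>>> {"fn": "send_rows", "kwargs": {
  "moves": [
    [0,0,0,0,0,0],
    [0,0,0,0,0,0],
    [0,0,0,0,0,0],
    [0,0,0,0,0,0],
    [0,0,0,0,0,0]
  ],
  "jaw": 1
}}

```text
clock: 3.25
tcp_pos: [436.4, 73.4, 108.1]
orientation: [0.729, 0.685, 0.001, 0.001]
wrist_force: [-0.3, -1.0, -0.1]
grip_width: 0.14
```

```bash
python3 -c "
from h import *
st(); c=cam('wrist'); cv2.imwrite('pics/w3.png',c['img'])
"
```

```text
t 3.25 tcp [436.4  73.4 108.1] F [-0.3 -1.  -0.1] w 0.14
[[0.062, 0.998, 0.001], [0.998, -0.062, -0.0], [-0.0, 0.001, -1.0]]
```

View pics/w3.png

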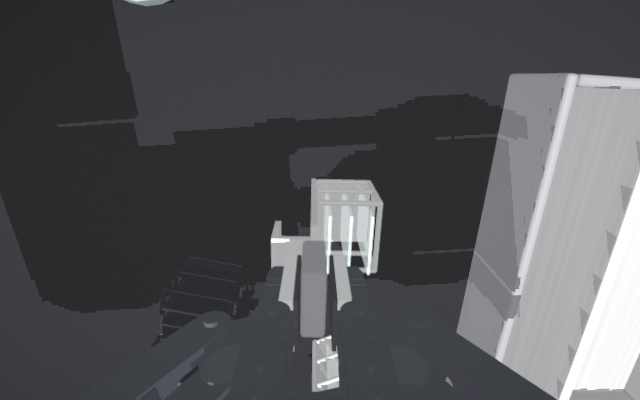

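>>> {"fn": "send_rows", "kwargs": {
  "moves": [
    [0,0,0,0,0,0],
    [0,0,-0.5,0,0,0],
    [0,0,-2,0,0,0],
    [0,0,-3.5,0,0,0],
    [0,0,-4.3,0,0,0]
  ]
}}

```text
clock: 3.8
tcp_pos: [437.3, 73.5, 239.8]
orientation: [0.729, 0.685, 0.002, 0.002]
wrist_force: [1.0, -0.4, -1.0]
grip_width: 0.107
```

```bash
python3 -c "
from h import *
c=cam('wrist'); cv2.imwrite('pics/w4.png',c['img']); np.save('last.npy',c,allow_pickle=True)
go(500,80,236,-6)
"
```

```text
t 3.85 tcp [439.   73.5 242.5] F [1.  0.  2.4] w 0.107
[[0.062, 0.998, 0.011], [0.998, -0.062, 0.0], [0.001, 0.011, -1.0]]
row [0.34, 2.01, 0.24, 0.1, -0.01, 0.41] dist 61.7
```

View pics/w4.png

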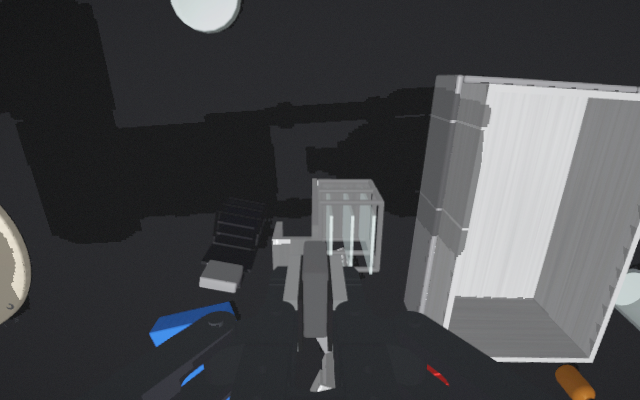

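```bash
python3 -c "
from h import *
c=last(); crop(c,390,60,150,120,5,'pics/w4a.png'); crop(c,390,250,220,120,3.6,'pics/w4b.png')
"
```

```text
(no output)
```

View pics/w4a.png

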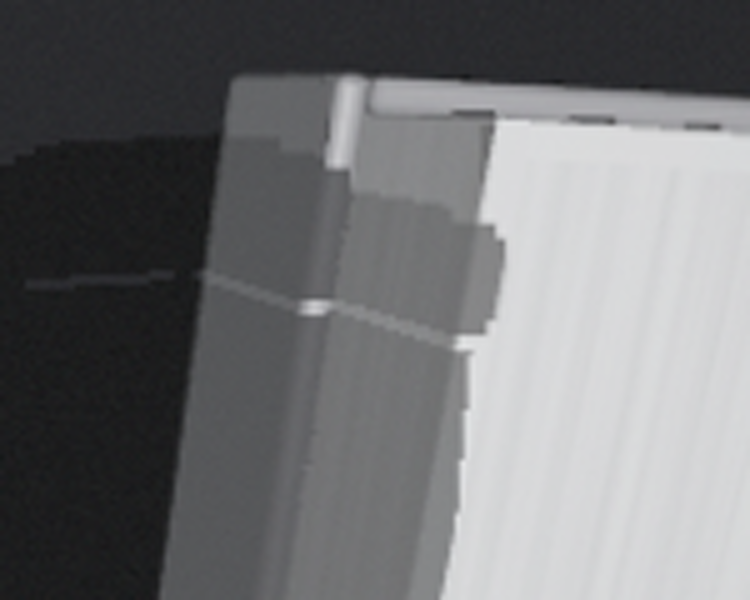

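View pics/w4b.png

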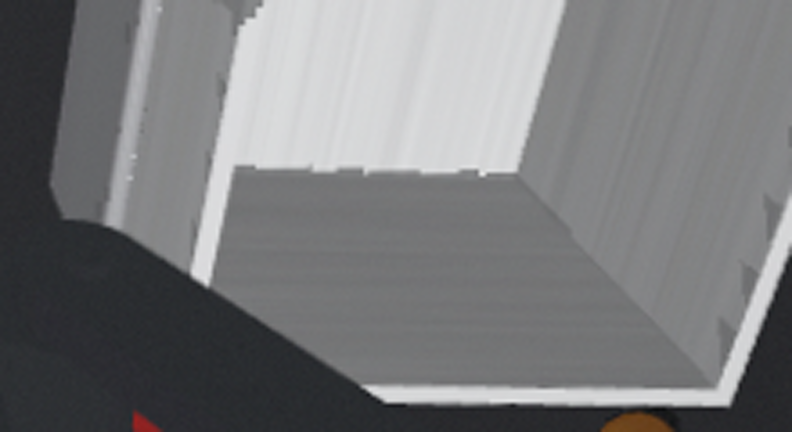

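```bash
python3 -c "
from h import *
c=last()
P=plane(c,[(472,180),(442.8,327.2),(489,84),(591,361.5),(496.7,361.5)],100); print(P.round(1))
import itertools
for z,q in ((100,[(190,278)]),):pass
d=P[2]-P[1]; print(np.degrees(np.arctan2(-d[0],d[1])))
# jacket ledge outer edge z55
J=plane(c,[(390+108/3.6,250+220/3.6)],55);print(J)
"
```

```text
[[ 558.6   76.3  100. ]
 [ 544.3  -57.   100. ]
 [ 565.4  145.2  100. ]
 [ 688.2 -108.5  100. ]
 [ 597.1  -99.8  100. ]]
-5.94399404313148
[[537.44171523 -72.62484653  55.        ]]
```

```bash
python3 -c "
from h import *
go(570.4,90,238,-6)
"
```

```text
t 3.85 tcp [439.   73.5 242.5] F [1.  0.  2.4] w 0.107
[[0.062, 0.998, 0.011], [0.998, -0.062, 0.0], [0.001, 0.011, -1.0]]
row [0.82, 4.34, 0.2, 0.1, -0.01, 0.41] dist 132.5
```

>>> {"fn": "send_rows", "kwargs": {
  "moves": [
    [0.3,1.4,0,0,0,0.2],
    [0.6,2.8,0,0,0,0.4],
    [0.8,4.0,0,0,0,0.4],
    [0.83,4.4,0,0,0,0.4],
    [0.83,4.4,0,0,0,0.4]
  ]
}}

```text
clock: 4.35
tcp_pos: [570.2, 90.0, 235.0]
orientation: [0.743, 0.67, -0.001, -0.001]
wrist_force: [-0.6, -0.1, -0.5]
grip_width: 0.103
```

```bash
python3 -c "
from h import *
go(570.4,90,238,-6)
c=cam('wrist'); cv2.imwrite('pics/w5.png',c['img']); np.save('last.npy',c,allow_pickle=True)
"
```

```text
t 4.35 tcp [570.2  90.  235. ] F [-0.6 -0.1 -0.5] w 0.103
[[0.103, 0.995, -0.002], [0.995, -0.103, -0.0], [-0.001, -0.002, -1.0]]
row [-0.0, 0.01, -0.1, -0.02, 0.0, 0.01] dist 3.0
```

View pics/w5.png

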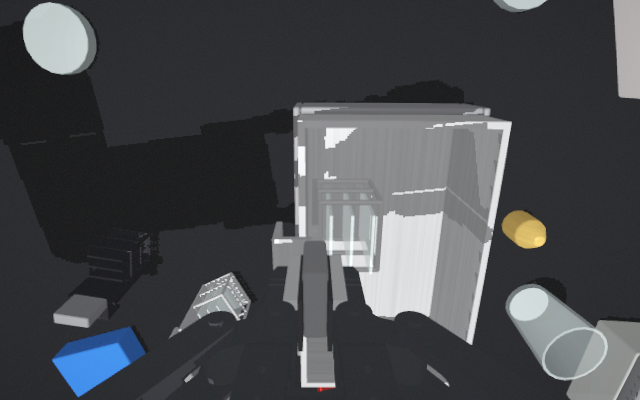

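```bash
python3 -c "
from h import *
c=last(); crop(c,270,90,140,120,5,'pics/w5a.png')
print(proj(c,[[626.8-.9945*b+.1045*s, 18.7+.1045*b+.9945*s,100] for b,s in ((75,120),(-75,120),(75,60),(70,60))]))
"
```

```text
[[296.34501126 119.99828128]
 [510.43952731 121.10261573]
 [297.58515905 201.59441696]
 [304.27319172 201.60375518]]
```

View pics/w5a.png

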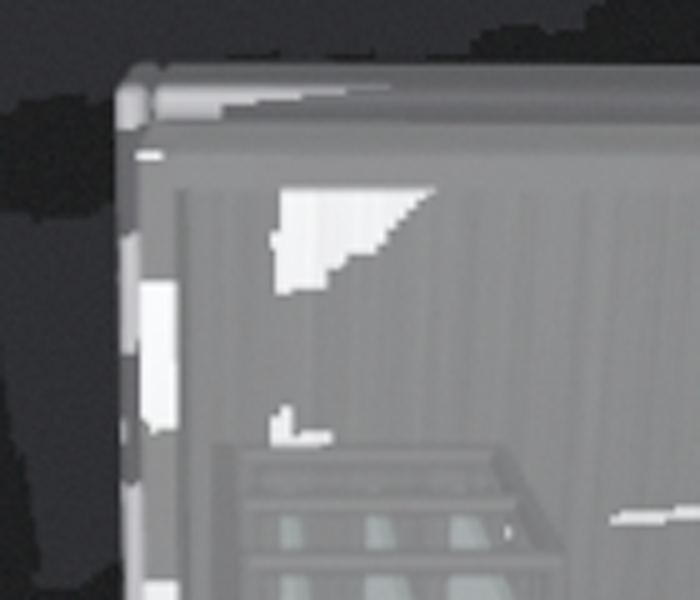

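>>> {"fn": "send_rows", "kwargs": {
  "moves": [
    [0,0.02,1.2,0,0,0],
    [0,0.02,2.2,0,0,0],
    [0,0.02,3.0,0,0,0],
    [0,0.02,3.2,0,0,0],
    [0,0.02,3.2,0,0,0]
  ]
}}

```text
clock: 4.9
tcp_pos: [568.0, 90.0, 140.0]
orientation: [0.743, 0.67, -0.001, -0.001]
wrist_force: [1.1, -0.5, -1.6]
grip_width: 0.108
```

```bash
python3 -c "
from h import *
go(570.4,90,133,-6)
c=cam('wrist'); cv2.imwrite('pics/w6.png',c['img']); np.save('last.npy',c,allow_pickle=True)
"
```

```text
t 4.9 tcp [568.  90. 140.] F [ 1.1 -0.5 -1.6] w 0.108
[[0.103, 0.995, -0.003], [0.995, -0.103, -0.0], [-0.0, -0.003, -1.0]]
row [0.01, 0.08, 0.23, -0.03, 0.0, 0.01] dist 7.4
```

View pics/w6.png

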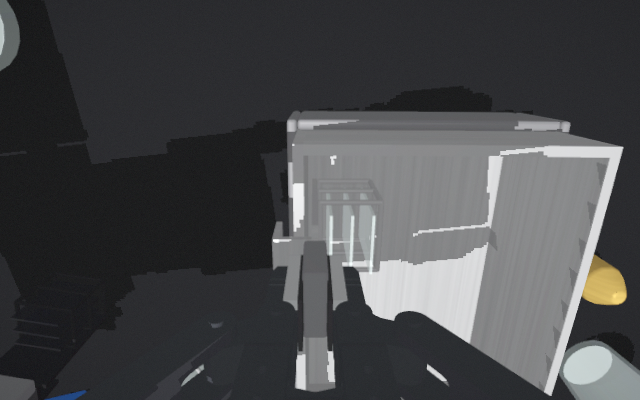

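>>> {"fn": "send_rows", "kwargs": {
  "moves": [
    [0,0.03,0.1,0,0,0],
    [0,0.03,0.2,0,0,0],
    [0,0.03,0.22,0,0,0],
    [0,0.03,0.22,0,0,0]
  ]
}}

```text
clock: 5.35
tcp_pos: [570.8, 90.0, 134.1]
orientation: [0.743, 0.67, 0.0, 0.0]
wrist_force: [0.2, 0.6, -0.8]
grip_width: 0.104
```

>>> {"fn": "send_rows", "kwargs": {
  "moves": [
    [0,0,0,0,0,0],
    [0,0,0,0,0,0],
    [0,0,0,0,0,0],
    [0,0,0,0,0,0]
  ],
  "jaw": -1
}}

```text
clock: 5.75
tcp_pos: [570.9, 90.0, 133.9]
orientation: [0.743, 0.67, 0.0, 0.0]
wrist_force: [0.1, -0.1, -1.1]
grip_width: 0.779
```

>>> {"fn": "send_rows", "kwargs": {
  "moves": [
    [0,0,-0.5,0,0,0],
    [0,0,-1.5,0,0,0],
    [0,0,-3,0,0,0],
    [0,0,-3.5,0,0,0],
    [0,0,-3.5,0,0,0]
  ]
}}

```text
clock: 6.25
tcp_pos: [572.5, 90.1, 242.0]
orientation: [0.743, 0.67, 0.003, 0.002]
wrist_force: [0.2, -1.2, -0.7]
grip_width: 0.998
```

```bash
python3 -c "
from h import *
c=cam('wrist'); cv2.imwrite('pics/w7.png',c['img']); np.save('last.npy',c,allow_pickle=True)
go(436.3,-55.6,220,22)
"
```

```text
t 6.3 tcp [571.2  90.  239.7] F [-0.5  0.5 -0.3] w 0.999
[[0.103, 0.995, 0.002], [0.995, -0.103, -0.0], [0.0, 0.002, -1.0]]
row [-5.29, -3.97, 0.65, 0.02, 0.0, -4.66] dist 199.5
```

View pics/w7.png

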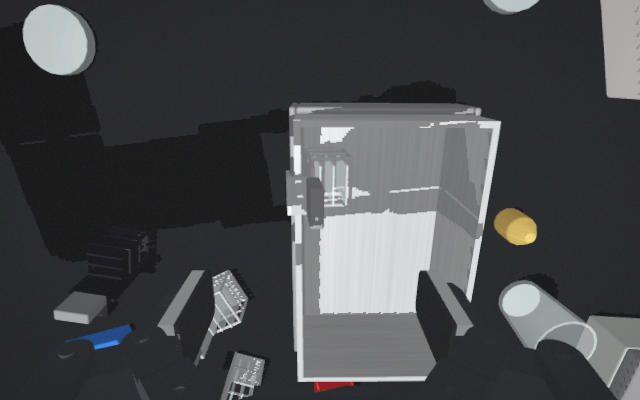

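>>> {"fn": "send_rows", "kwargs": {
  "moves": [
    [-5.3,-4.0,1.2,0,0,-4.6],
    [-5.3,-4.0,1.2,0,0,-4.6],
    [-5.3,-4.0,1.2,0,0,-4.6],
    [-5.3,-4.0,1.2,0,0,-4.6],
    [-5.3,-4.0,1.2,0,0,-4.6]
  ]
}}

```text
clock: 6.8
tcp_pos: [428.8, -57.4, 199.7]
orientation: [0.563, 0.826, -0.002, -0.004]
wrist_force: [0.7, 0.5, 0.1]
grip_width: 0.997
```

>>> {"fn": "send_rows", "kwargs": {
  "moves": [
    [0,0,0,0,0,0],
    [0,0,0,0,0,0]
  ]
}}

```text
clock: 7.0
tcp_pos: [435.5, -55.4, 202.3]
orientation: [0.562, 0.827, 0.0, -0.0]
wrist_force: [0.8, 0.8, -0.1]
grip_width: 1.003
```

```bash
python3 -c "
from h import *
go(438,-55.6,200,22)
wshot('pics/w8.png',[438,-55.6,108])
"
```

```text
t 7.0 tcp [435.5 -55.4 202.3] F [ 0.8  0.8 -0.1] w 1.003
[[-0.369, 0.93, -0.0], [0.93, 0.369, 0.001], [0.001, 0.0, -1.0]]
row [-0.04, 0.08, 0.08, 0.0, -0.01, -0.06] dist 3.4
crop 256 165 6 pred in crop 361.4792115665905 305.60819945622296
```

View pics/w8.png

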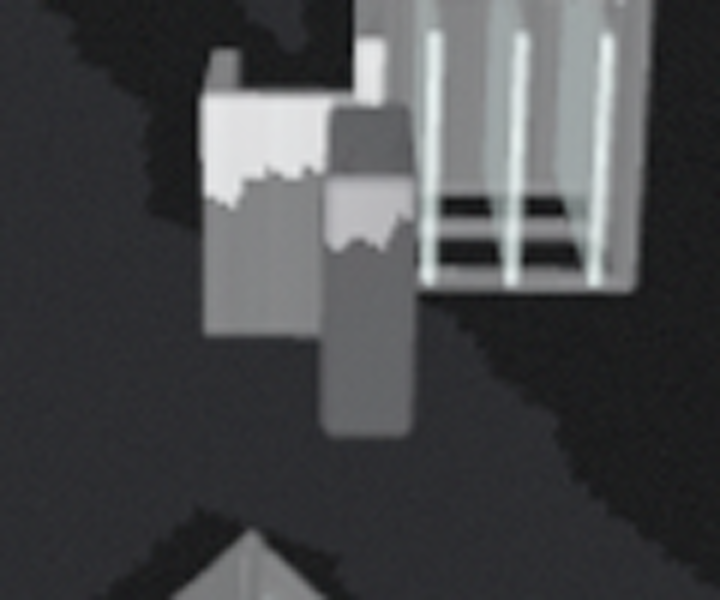

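Basket B's tab top spans (325,176) to (412,437) in the crop, close to the prediction.

```bash
cat >> h.py <<'E'
def meas(p):
    c=last(); P=quad(c,p,108,*c['crop']); return P
E
python3 -c "
from h import *
P=meas([(325,176),(415,176),(412,437),(321,437)]); m=P.mean(0)
s,M=st(); print('tool yaw',np.degrees(np.arctan2(M[1,1],M[0,1])))
go(m[0],m[1],108,22)
"
```

```text
ctr [438.5 -55.6 108. ] lx 9.6 ly 29.7 yaw from y 21.0
t 7.05 tcp [435.9 -55.2 202.6] F [ 0.1 -0.3  0.2] w 0.997
[[-0.369, 0.929, 0.0], [0.929, 0.369, 0.0], [0.0, 0.001, -1.0]]
tool yaw 21.68297429506153
t 7.05 tcp [435.9 -55.2 202.6] F [ 0.1 -0.3  0.2] w 0.997
[[-0.369, 0.929, 0.0], [0.929, 0.369, 0.0], [0.0, 0.001, -1.0]]
row [-0.04, 0.07, 3.15, 0.0, -0.0, -0.05] dist 94.6
```

>>> {"fn": "send_rows", "kwargs": {
  "moves": [
    [-0.04,0.07,1.3,0,0,0.1],
    [-0.04,0.07,2.5,0,0,0.1],
    [-0.04,0.07,3.15,0,0,0.1],
    [-0.04,0.07,3.15,0,0,0.1]
  ]
}}

```text
clock: 7.45
tcp_pos: [436.3, -54.6, 105.8]
orientation: [0.565, 0.825, -0.001, -0.003]
wrist_force: [0.1, 0.4, 0.3]
grip_width: 0.999
```

>>> {"fn": "send_rows", "kwargs": {
  "moves": [
    [0,0,0,0,0,0],
    [0,0,0,0,0,0],
    [0,0,0,0,0,0],
    [0,0,0,0,0,0],
    [0,0,0,0,0,0]
  ],
  "jaw": 1
}}

```text
clock: 7.95
tcp_pos: [437.7, -56.2, 109.0]
orientation: [0.566, 0.824, 0.0, 0.001]
wrist_force: [0.2, -0.7, 1.0]
grip_width: 0.143
```

```bash
python3 -c "
from h import *
st(); c=cam('wrist'); cv2.imwrite('pics/w9.png',c['img'])
"
```

```text
t 7.95 tcp [437.7 -56.2 109. ] F [ 0.2 -0.7  1. ] w 0.143
[[-0.359, 0.933, 0.001], [0.933, 0.359, -0.0], [-0.001, 0.001, -1.0]]
```

>>> {"fn": "send_rows", "kwargs": {
  "moves": [
    [0,0,0,0,0,0],
    [0,0,-0.5,0,0,0],
    [0,0,-2,0,0,0],
    [0,0,-3.5,0,0,0],
    [0,0,-4.3,0,0,0]
  ]
}}

```text
clock: 8.5
tcp_pos: [438.6, -56.5, 240.6]
orientation: [0.566, 0.824, 0.001, 0.002]
wrist_force: [1.0, 0.3, -0.9]
grip_width: 0.107
```

```bash
python3 -c "
from h import *
go(564.2,25.3,238,-6)
c=cam('wrist'); cv2.imwrite('pics/w10.png',c['img'])
"
```

```text
t 8.5 tcp [438.6 -56.5 240.6] F [ 1.   0.3 -0.9] w 0.107
[[-0.359, 0.933, 0.005], [0.933, 0.359, -0.001], [-0.003, 0.004, -1.0]]
row [1.04, 4.89, 0.1, 0.04, 0.02, 4.51] dist 149.9
```

View pics/w10.png

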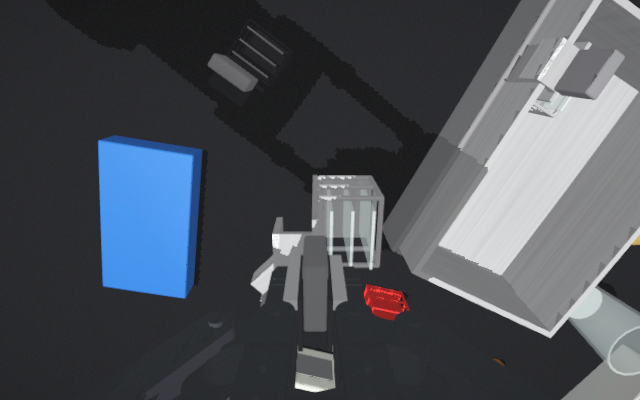

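>>> {"fn": "send_rows", "kwargs": {
  "moves": [
    [0.3,1.4,0,0,0,1.3],
    [0.6,2.8,0,0,0,2.6],
    [0.9,4.0,0,0,0,3.8],
    [1.04,4.85,0,0,0,4.5],
    [1.04,4.85,0,0,0,4.5]
  ]
}}

```text
clock: 9.05
tcp_pos: [564.5, 26.9, 235.9]
orientation: [0.742, 0.67, 0.001, -0.0]
wrist_force: [-0.3, -1.4, -0.1]
grip_width: 0.105
```

>>> {"fn": "send_rows", "kwargs": {
  "moves": [
    [0,0,0,0,0,0],
    [0,0,0,0,0,0]
  ]
}}

```text
clock: 9.25
tcp_pos: [560.7, 24.9, 236.7]
orientation: [0.743, 0.67, -0.001, -0.001]
wrist_force: [-0.3, -0.4, -0.5]
grip_width: 0.111
```

```bash
python3 -c "
from h import *
go(564.2,25.3,134,-6)
c=cam('wrist'); cv2.imwrite('pics/w11.png',c['img'])
"
```

```text
t 9.25 tcp [560.7  24.9 236.7] F [-0.3 -0.4 -0.5] w 0.111
[[0.103, 0.995, -0.002], [0.995, -0.103, -0.0], [-0.001, -0.002, -1.0]]
row [0.03, 0.12, 3.42, -0.02, 0.0, 0.01] dist 102.7
```

View pics/w11.png

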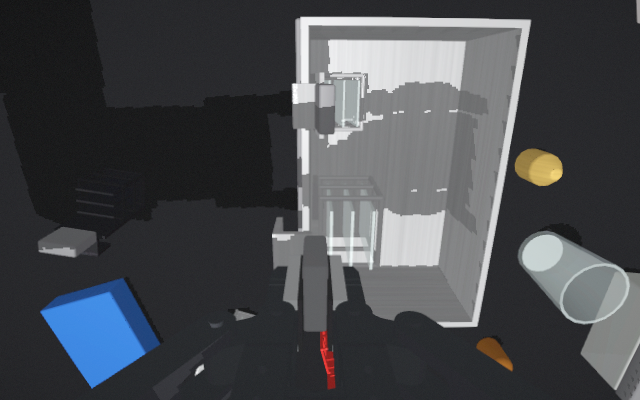

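>>> {"fn": "send_rows", "kwargs": {
  "moves": [
    [0.03,0.08,1.2,0,0,0],
    [0.03,0.08,2.2,0,0,0],
    [0.03,0.08,3.0,0,0,0],
    [0.03,0.08,3.2,0,0,0],
    [0.03,0.08,3.2,0,0,0]
  ]
}}

```text
clock: 9.8
tcp_pos: [563.5, 25.5, 140.9]
orientation: [0.743, 0.669, -0.001, -0.001]
wrist_force: [-0.2, -0.1, -0.9]
grip_width: 0.105
```

>>> {"fn": "send_rows", "kwargs": {
  "moves": [
    [0,0,0,0,0,0],
    [0,0,0,0,0,0]
  ]
}}

```text
clock: 10.0
tcp_pos: [565.4, 25.7, 143.0]
orientation: [0.743, 0.67, 0.001, 0.001]
wrist_force: [0.4, -0.3, -0.4]
grip_width: 0.108
```

```bash
python3 -c "
from h import *
go(564.2,25.3,134,-6)
c=cam('wrist'); cv2.imwrite('pics/w12.png',c['img'])
"
```

```text
t 10.0 tcp [565.4  25.7 143. ] F [ 0.4 -0.3 -0.4] w 0.108
[[0.104, 0.995, 0.003], [0.995, -0.104, -0.0], [-0.0, 0.003, -1.0]]
row [-0.02, -0.04, 0.3, 0.03, 0.0, 0.01] dist 9.1
```

View pics/w12.png

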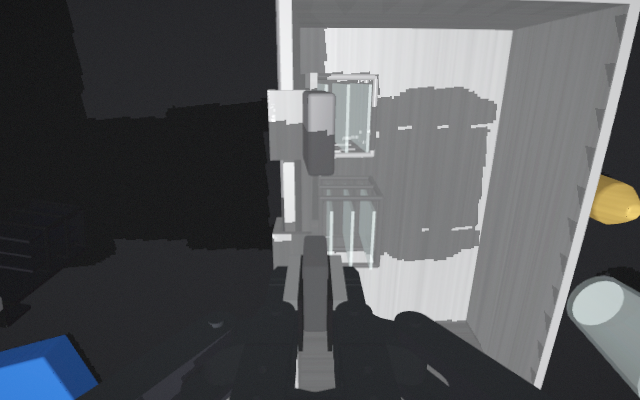

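>>> {"fn": "send_rows", "kwargs": {
  "moves": [
    [0,-0.06,0.1,0,0,0],
    [0,-0.06,0.2,0,0,0],
    [0,-0.06,0.25,0,0,0],
    [0,-0.06,0.25,0,0,0]
  ]
}}

```text
clock: 10.45
tcp_pos: [562.4, 26.2, 133.9]
orientation: [0.743, 0.67, -0.0, -0.0]
wrist_force: [-0.9, 0.1, 1.4]
grip_width: 0.105
```

```bash
python3 -c "
from h import *
go(564.2,25.3,134,-6)
"
```

```text
t 10.45 tcp [562.4  26.2 133.9] F [-0.9  0.1  1.4] w 0.105
[[0.103, 0.995, -0.0], [0.995, -0.103, -0.0], [-0.0, -0.0, -1.0]]
row [-0.02, 0.06, -0.0, -0.0, 0.0, 0.01] dist 2.0
```

>>> {"fn": "send_rows", "kwargs": {
  "moves": [
    [0,0,0,0,0,0],
    [0,0,0,0,0,0],
    [0,0,0,0,0,0],
    [0,0,0,0,0,0]
  ],
  "jaw": -1
}}

```text
clock: 10.85
tcp_pos: [562.7, 26.1, 133.7]
orientation: [0.743, 0.67, -0.0, 0.0]
wrist_force: [-0.3, -0.3, -0.3]
grip_width: 0.783
```

>>> {"fn": "send_rows", "kwargs": {
  "moves": [
    [0,0,-0.5,0,0,0],
    [0,0,-1.5,0,0,0],
    [0,0,-3,0,0,0],
    [0,0,-3.5,0,0,0],
    [0,0,-3.5,0,0,0]
  ]
}}

```text
clock: 11.35
tcp_pos: [564.4, 26.0, 241.9]
orientation: [0.743, 0.67, 0.002, 0.002]
wrist_force: [-0.2, -0.3, -0.3]
grip_width: 1.003
```

```bash
python3 -c "
from h import *
c=cam('wrist'); cv2.imwrite('pics/w13.png',c['img'])
c=cam('top'); crop(c,255,140,160,120,5,'pics/t13.png')
go(443,-157,200,-22.3)
"
```

```text
t 11.45 tcp [562.2  26.2 238.2] F [-0.3  0.5 -0.5] w 1.001
[[0.103, 0.995, -0.001], [0.995, -0.103, -0.0], [-0.0, -0.001, -1.0]]
row [-6.48, -3.32, 1.28, -0.01, 0.0, 2.73] dist 221.8
```

View pics/w13.png

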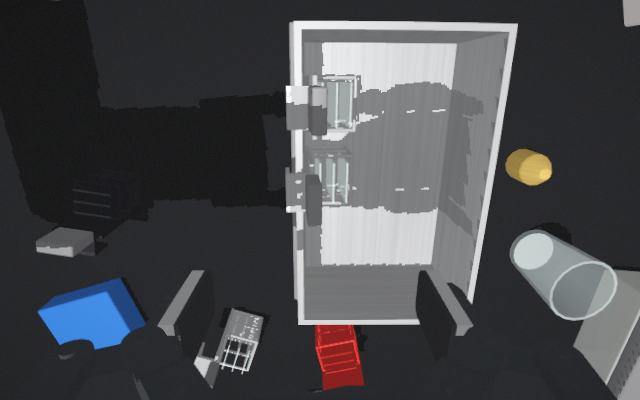

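View pics/t13.png

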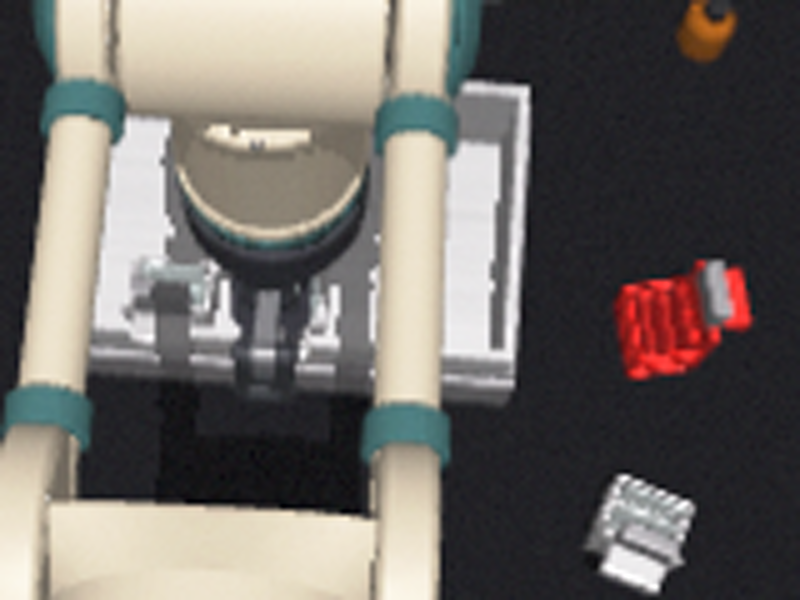

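Both A and B hang on the near rim, and C hasn't moved. I'll go above C.

>>> {"fn": "send_rows", "kwargs": {
  "moves": [
    [-6.5,-3.3,1.2,0,0,2.7],
    [-6.5,-3.3,1.2,0,0,2.7],
    [-6.5,-3.3,1.2,0,0,2.7],
    [-6.5,-3.3,1.2,0,0,2.7],
    [-6.5,-3.3,1.2,0,0,2.7]
  ]
}}

```text
clock: 11.95
tcp_pos: [440.0, -159.2, 200.0]
orientation: [0.83, 0.557, -0.002, -0.002]
wrist_force: [1.1, 0.4, -0.4]
grip_width: 1.001
```

>>> {"fn": "send_rows", "kwargs": {
  "moves": [
    [0,0,0,0,0,0],
    [0,0,0,0,0,0],
    [0,0,0,0,0,0]
  ]
}}

```text
clock: 12.25
tcp_pos: [444.3, -156.7, 202.3]
orientation: [0.829, 0.559, 0.0, -0.001]
wrist_force: [0.1, -0.8, -0.2]
grip_width: 1.003
```

```bash
python3 -c "
from h import *
go(443,-157,200,-22.3)
wshot('pics/w14.png',[443,-157,108])
"
```

```text
t 12.25 tcp [ 444.3 -156.7  202.3] F [ 0.1 -0.8 -0.2] w 1.003
[[0.376, 0.927, -0.001], [0.927, -0.376, 0.001], [0.001, -0.001, -1.0]]
row [-0.03, -0.04, 0.08, -0.01, -0.01, 0.03] dist 2.7
crop 250 167 6 pred in crop 360.8713510843394 302.3057077988035
```

View pics/w14.png

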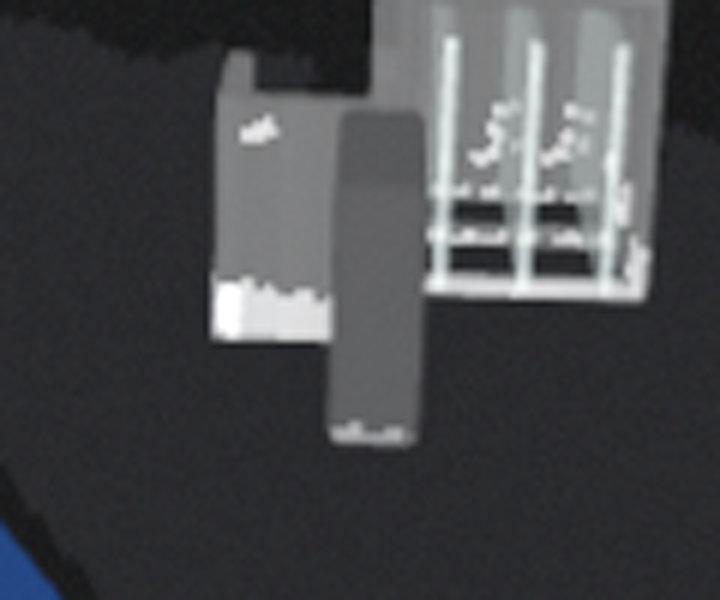

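```bash
python3 -c "
from h import *
P=meas([(335,185),(424,185),(416,445),(328,445)]); m=P.mean(0)
go(m[0],m[1],108,-23.3)
"
```

```text
ctr [ 443.6 -158.9  108. ] lx 9.4 ly 29.8 yaw from y -23.8
t 12.3 tcp [ 444.6 -156.6  202.5] F [-1.2  0.1 -0.5] w 0.998
[[0.375, 0.927, -0.0], [0.927, -0.375, 0.001], [0.001, -0.0, -1.0]]
row [-0.08, 0.0, 3.15, -0.0, -0.01, 0.21] dist 94.5
```

>>> {"fn": "send_rows", "kwargs": {
  "moves": [
    [-0.08,0,1.3,0,0,0.2],
    [-0.08,0,2.5,0,0,0.2],
    [-0.08,0,3.15,0,0,0.2],
    [-0.08,0,3.15,0,0,0.2]
  ]
}}

```text
clock: 12.7
tcp_pos: [441.7, -157.8, 105.8]
orientation: [0.835, 0.55, -0.001, -0.003]
wrist_force: [0.6, 0.3, 0.0]
grip_width: 1.001
```

>>> {"fn": "send_rows", "kwargs": {
  "moves": [
    [0,0,0,0,0,0],
    [0,0,0,0,0,0],
    [0,0,0,0,0,0],
    [0,0,0,0,0,0],
    [0,0,0,0,0,0]
  ],
  "jaw": 1
}}

```text
clock: 13.2
tcp_pos: [443.4, -160.0, 109.0]
orientation: [0.836, 0.549, 0.0, 0.001]
wrist_force: [0.4, -0.5, 0.4]
grip_width: 0.14
```

```bash
python3 -c "
from h import *
st(); c=cam('wrist'); cv2.imwrite('pics/w15.png',c['img'])
"
```

```text
t 13.2 tcp [ 443.4 -160.   109. ] F [ 0.4 -0.5  0.4] w 0.14
[[0.396, 0.918, 0.001], [0.918, -0.396, -0.001], [-0.0, 0.001, -1.0]]
```

>>> {"fn": "send_rows", "kwargs": {
  "moves": [
    [0,0,0,0,0,0],
    [0,0,-0.5,0,0,0],
    [0,0,-2,0,0,0],
    [0,0,-3.5,0,0,0],
    [0,0,-4.3,0,0,0]
  ]
}}

```text
clock: 13.75
tcp_pos: [444.2, -160.5, 240.8]
orientation: [0.836, 0.549, 0.001, 0.002]
wrist_force: [0.0, -0.8, -0.9]
grip_width: 0.107
```

```bash
python3 -c "
from h import *
go(556.8,-39.3,238,-6)
c=cam('wrist'); cv2.imwrite('pics/w16.png',c['img'])
"
```

```text
t 13.75 tcp [ 444.2 -160.5  240.8] F [ 0.  -0.8 -0.9] w 0.107
[[0.396, 0.918, 0.005], [0.918, -0.396, -0.003], [-0.0, 0.005, -1.0]]
row [5.2, 1.84, 0.1, 0.05, 0.01, -2.89] dist 165.4
```

View pics/w16.png

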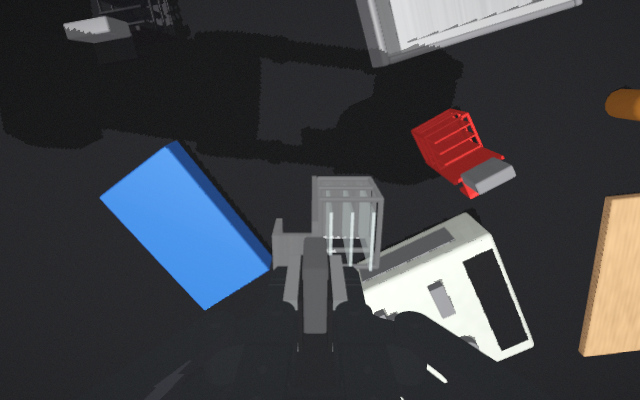

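>>> {"fn": "send_rows", "kwargs": {
  "moves": [
    [1.4,0.5,0,0,0,-0.8],
    [2.8,1.0,0,0,0,-1.6],
    [4.2,1.5,0,0,0,-2.4],
    [5.1,1.8,0,0,0,-2.9],
    [5.15,1.84,0,0,0,-2.9]
  ]
}}

```text
clock: 14.3
tcp_pos: [556.8, -37.1, 236.2]
orientation: [0.741, 0.671, 0.001, -0.001]
wrist_force: [-0.9, -1.1, -1.2]
grip_width: 0.104
```

>>> {"fn": "send_rows", "kwargs": {
  "moves": [
    [0,0,0,0,0,0],
    [0,0,0,0,0,0],
    [0,0,0,0,0,0],
    [0,0,0,0,0,0]
  ]
}}

```text
clock: 14.7
tcp_pos: [554.3, -40.7, 237.4]
orientation: [0.743, 0.669, -0.0, 0.0]
wrist_force: [0.1, 0.1, -1.4]
grip_width: 0.108
```

```bash
python3 -c "
from h import *
go(556.8,-39.3,134,-6)
c=cam('wrist'); cv2.imwrite('pics/w17.png',c['img'])
"
```

```text
t 14.7 tcp [554.3 -40.7 237.4] F [ 0.1  0.1 -1.4] w 0.108
[[0.105, 0.994, -0.0], [0.994, -0.105, -0.0], [-0.0, -0.0, -1.0]]
row [0.05, 0.08, 3.45, -0.0, 0.0, -0.0] dist 103.4
```

View pics/w17.png

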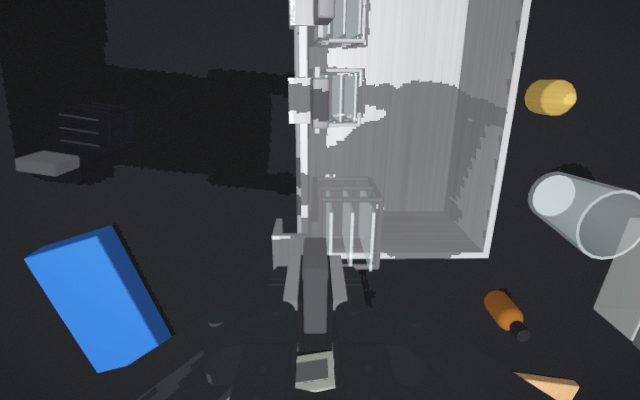

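>>> {"fn": "send_rows", "kwargs": {
  "moves": [
    [0.05,0.07,1.2,0,0,0],
    [0.05,0.07,2.2,0,0,0],
    [0.05,0.07,3.0,0,0,0],
    [0.05,0.07,3.2,0,0,0],
    [0.05,0.07,3.2,0,0,0]
  ]
}}

```text
clock: 15.25
tcp_pos: [556.6, -38.8, 140.8]
orientation: [0.743, 0.669, -0.001, -0.001]
wrist_force: [0.7, 0.1, -0.7]
grip_width: 0.111
```

>>> {"fn": "send_rows", "kwargs": {
  "moves": [
    [0,0,0,0,0,0],
    [0,0,0,0,0,0],
    [0,0,0,0,0,0]
  ]
}}

```text
clock: 15.55
tcp_pos: [558.0, -38.7, 142.6]
orientation: [0.743, 0.67, 0.001, 0.001]
wrist_force: [0.7, 0.5, -1.4]
grip_width: 0.107
```

```bash
python3 -c "
from h import *
go(556.8,-39.3,134,-6)
c=cam('wrist'); cv2.imwrite('pics/w18.png',c['img'])
"
```

```text
t 15.55 tcp [558.  -38.7 142.6] F [ 0.7  0.5 -1.4] w 0.107
[[0.103, 0.995, 0.003], [0.995, -0.103, -0.001], [-0.0, 0.003, -1.0]]
row [-0.02, -0.04, 0.29, 0.02, 0.0, 0.01] dist 8.7
```

View pics/w18.png

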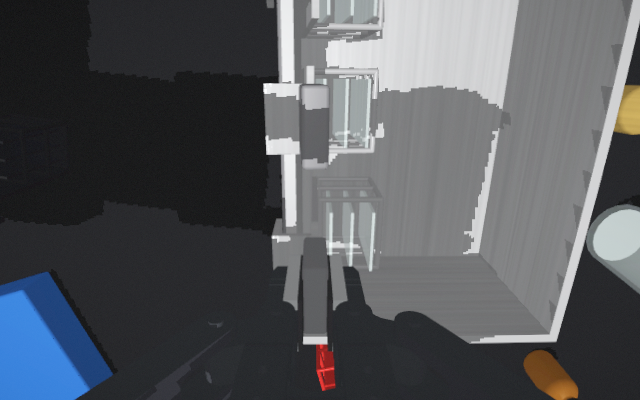

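Wall is inside the slot (wall at about 283–298, hook at 275, plate at 310). Lower with a small shift, then release.

>>> {"fn": "send_rows", "kwargs": {
  "moves": [
    [0,-0.06,0.1,0,0,0],
    [0,-0.06,0.2,0,0,0],
    [0,-0.06,0.26,0,0,0],
    [0,-0.06,0.26,0,0,0]
  ]
}}

```text
clock: 16.0
tcp_pos: [555.3, -38.3, 133.4]
orientation: [0.743, 0.67, -0.0, -0.0]
wrist_force: [0.6, -1.0, -1.6]
grip_width: 0.109
```

>>> {"fn": "send_rows", "kwargs": {
  "moves": [
    [0,0,0,0,0,0],
    [0,0,0,0,0,0],
    [0,0,0,0,0,0],
    [0,0,0,0,0,0]
  ],
  "jaw": -1
}}

```text
clock: 16.4
tcp_pos: [555.5, -38.4, 133.6]
orientation: [0.743, 0.67, 0.0, 0.0]
wrist_force: [0.2, 1.2, 0.5]
grip_width: 0.782
```

>>> {"fn": "send_rows", "kwargs": {
  "moves": [
    [0,0,-0.5,0,0,0],
    [0,0,-1.5,0,0,0],
    [0,0,-3,0,0,0],
    [0,0,-3.5,0,0,0],
    [0,0,-3.5,0,0,0]
  ]
}}

```text
clock: 16.9
tcp_pos: [557.1, -38.7, 241.6]
orientation: [0.743, 0.67, 0.002, 0.003]
wrist_force: [0.6, 0.8, -0.4]
grip_width: 1.003
```

```bash
python3 -c "
from h import *
c=cam('wrist'); cv2.imwrite('pics/w19.png',c['img'])
c=cam('scene'); cv2.imwrite('pics/s19.png',c['img'])
go(515.5,-385,220,4.5)
"
```

```text
t 17.0 tcp [555.  -38.3 238. ] F [-0.8  0.5 -0.3] w 0.999
[[0.103, 0.995, -0.001], [0.995, -0.103, 0.0], [-0.0, -0.001, -1.0]]
row [-11.63, -0.11, 0.6, -0.01, -0.0, -1.74] dist 349.4
```

View pics/w19.png

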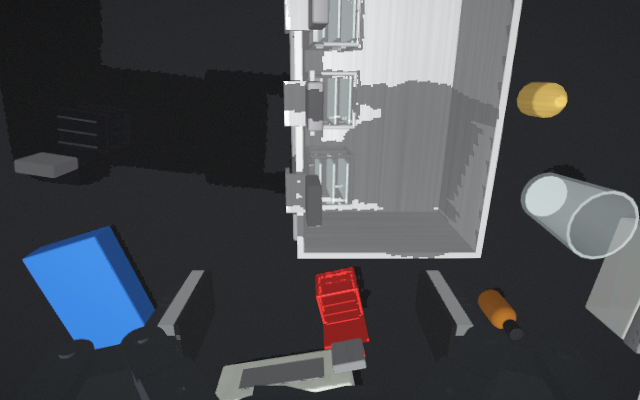

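View pics/s19.png

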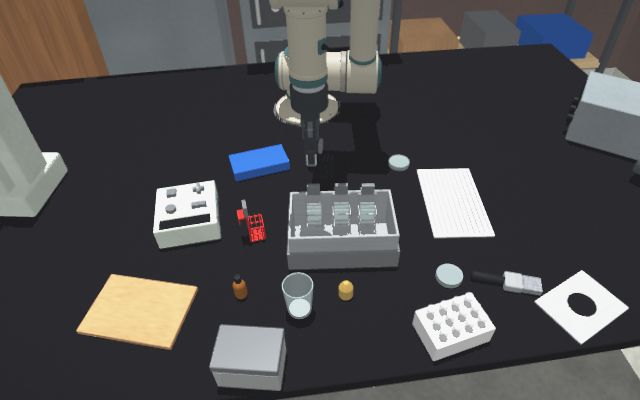

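>>> {"fn": "send_rows", "kwargs": {
  "moves": [
    [-11.5,-0.1,0.8,0,0,-1.7],
    [-11.5,-0.1,0.8,0,0,-1.7],
    [-11.5,-0.1,0.8,0,0,-1.7],
    [-11.5,-0.1,0.8,0,0,-1.7],
    [-11.5,-0.1,0.8,0,0,-1.7]
  ],
  "jaw": 1
}}

```text
clock: 17.5
tcp_pos: [526.5, -283.3, 218.9]
orientation: [0.68, 0.733, -0.0, -0.002]
wrist_force: [1.3, 0.2, 0.4]
grip_width: 0.144
```

```bash
python3 -c "
from h import *
go(515.5,-370,210,4.5)
"
```

```text
t 17.5 tcp [ 526.5 -283.3  218.9] F [1.3 0.2 0.4] w 0.144
[[-0.074, 0.997, -0.003], [0.997, 0.074, 0.002], [0.003, -0.003, -1.0]]
row [-2.86, -0.58, 0.29, -0.03, -0.03, -0.04] dist 87.9
```

>>> {"fn": "send_rows", "kwargs": {
  "moves": [
    [-2.8,-0.5,0.3,0,0,0],
    [-2.8,-0.5,0.3,0,0,0],
    [-2.8,-0.5,0.3,0,0,0],
    [-2.8,-0.5,0.3,0,0,0],
    [-2.8,-0.5,0.3,0,0,0]
  ]
}}

```text
clock: 18.0
tcp_pos: [518.9, -365.4, 211.2]
orientation: [0.68, 0.733, 0.0, -0.002]
wrist_force: [-0.1, 0.5, 0.6]
grip_width: 0.002
```

```bash
python3 -c "
from h import *
st(); c=cam('wrist'); cv2.imwrite('pics/w20.png',c['img']); np.save('last.npy',c,allow_pickle=True)
"
```

```text
t 18.0 tcp [ 518.9 -365.4  211.2] F [-0.1  0.5  0.6] w 0.002
[[-0.075, 0.997, -0.002], [0.997, 0.075, 0.002], [0.003, -0.002, -1.0]]
```

View pics/w20.png

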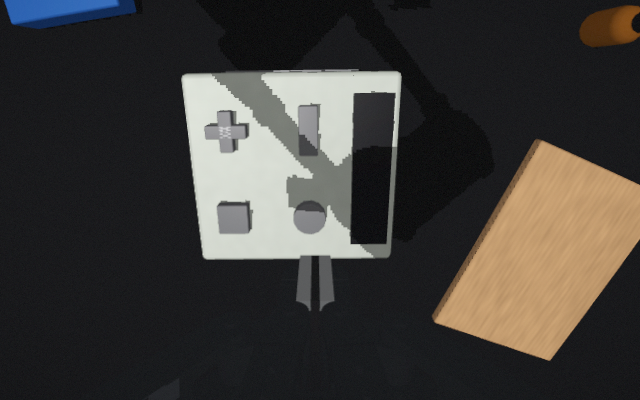

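```bash
python3 -c "
from h import *
c=last()
P=plane(c,[(309,130),(310,216.5),(225.5,132),(234,218)],70); print(P.round(1), np.linalg.norm(P[0]-P[1]),np.linalg.norm(P[0]-P[2]))
crop(c,180,90,160,160,3.75,'pics/w20a.png')
go(P[1][0],P[1][1],110,4.5)
"
```

```text
[[ 512.7 -318.5   70. ]
 [ 518.1 -384.9   70. ]
 [ 452.7 -324.3   70. ]
 [ 459.1 -390.6   70. ]] 66.63871795801944 60.21682148443352
t 18.05 tcp [ 519.2 -365.3  211.8] F [1.  0.1 0.3] w 0.002
[[-0.076, 0.997, -0.001], [0.997, 0.076, 0.002], [0.002, -0.001, -1.0]]
row [-0.65, -0.08, 3.39, -0.01, -0.02, -0.03] dist 103.7
```

View pics/w20a.png

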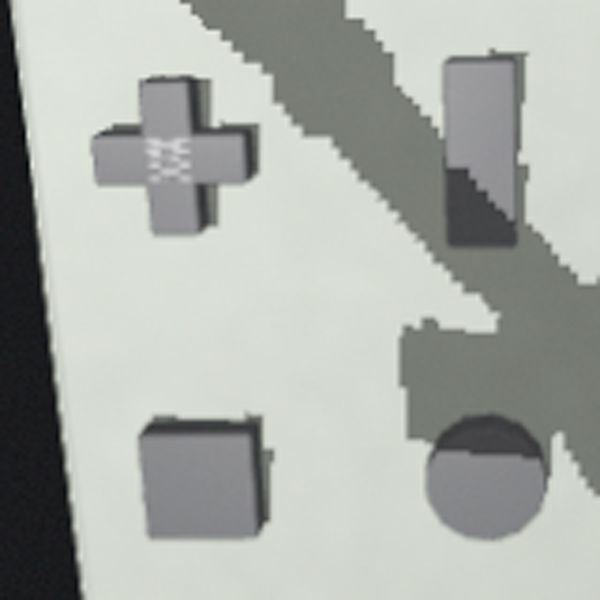

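>>> {"fn": "send_rows", "kwargs": {
  "moves": [
    [-0.65,-0.06,1.2,0,0,0],
    [-0.65,-0.06,2.4,0,0,0],
    [-0.65,-0.06,3.3,0,0,0],
    [-0.65,-0.06,3.5,0,0,0],
    [-0.65,-0.06,3.5,0,0,0]
  ]
}}

```text
clock: 18.55
tcp_pos: [519.0, -385.1, 107.0]
orientation: [0.68, 0.733, 0.0, -0.001]
wrist_force: [-0.2, -0.1, 0.7]
grip_width: 0.003
```

>>> {"fn": "send_rows", "kwargs": {
  "moves": [
    [0,0,0,0,0,0],
    [0,0,0,0,0,0],
    [0,0,0,0,0,0]
  ]
}}

```text
clock: 18.85
tcp_pos: [519.7, -387.1, 109.2]
orientation: [0.68, 0.733, -0.0, 0.002]
wrist_force: [0.0, 0.2, -0.1]
grip_width: 0.001
```

```bash
python3 -c "
from h import *
go(518.1,-385,89.5,4.5)
c=cam('wrist'); cv2.imwrite('pics/w21.png',c['img'])
"
```

```text
t 18.85 tcp [ 519.7 -387.1  109.2] F [ 0.   0.2 -0.1] w 0.001
[[-0.075, 0.997, 0.002], [0.997, 0.075, -0.002], [-0.002, 0.002, -1.0]]
row [0.07, -0.05, 0.66, 0.02, 0.02, -0.04] dist 19.9
```

View pics/w21.png

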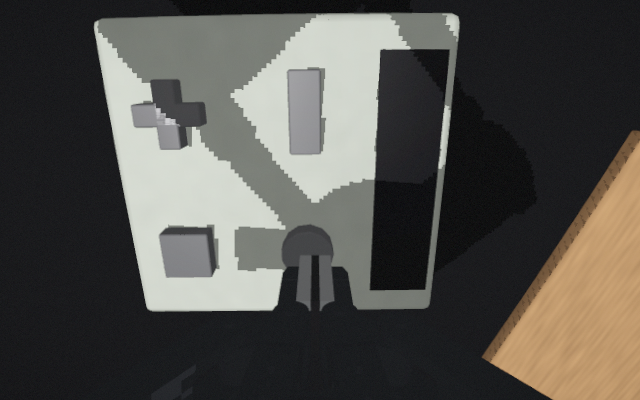

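>>> {"fn": "send_rows", "kwargs": {
  "moves": [
    [0.05,-0.05,0.3,0,0,0],
    [0.05,-0.05,0.5,0,0,0],
    [0.05,-0.05,0.62,0,0,0],
    [0.05,-0.05,0.66,0,0,0],
    [0.05,-0.05,0.66,0,0,0]
  ]
}}

```text
clock: 19.4
tcp_pos: [517.1, -385.0, 89.0]
orientation: [0.68, 0.733, -0.0, -0.0]
wrist_force: [-1.2, 1.7, 9.3]
grip_width: 0.005
```

>>> {"fn": "send_rows", "kwargs": {
  "moves": [
    [0,0,0,0,0,0],
    [0,0,0,0,0,0]
  ]
}}

```text
clock: 19.6
tcp_pos: [517.1, -385.0, 89.0]
orientation: [0.68, 0.733, -0.0, -0.0]
wrist_force: [-2.1, 1.4, 9.5]
grip_width: -0.0
```

>>> {"fn": "send_rows", "kwargs": {
  "moves": [
    [0,0,-0.5,0,0,0],
    [0,0,-1.0,0,0,0],
    [0,0,-1.0,0,0,0]
  ]
}}

```text
clock: 19.9
tcp_pos: [518.2, -386.1, 119.2]
orientation: [0.68, 0.733, -0.0, 0.002]
wrist_force: [0.4, -0.6, 0.7]
grip_width: -0.005
```

```bash
python3 -c "
from h import *
go(512.9,-318,109,4.5)
"
```

```text
t 19.9 tcp [ 518.2 -386.1  119.2] F [ 0.4 -0.6  0.7] w -0.005
[[-0.074, 0.997, 0.003], [0.997, 0.074, -0.003], [-0.003, 0.002, -1.0]]
row [2.28, -0.01, 0.33, 0.02, 0.03, -0.04] dist 69.0
```

>>> {"fn": "send_rows", "kwargs": {
  "moves": [
    [1.2,0,0,0,0,0],
    [2.25,0.0,0,0,0,0],
    [2.25,0.0,0.3,0,0,0],
    [2.25,0,0.3,0,0,0],
    [2.25,0,0.3,0,0,0]
  ]
}}

```text
clock: 20.4
tcp_pos: [512.3, -318.5, 107.9]
orientation: [0.68, 0.733, -0.0, -0.0]
wrist_force: [0.2, 0.1, 0.3]
grip_width: -0.0
```

>>> {"fn": "send_rows", "kwargs": {
  "moves": [
    [0,0,0,0,0,0],
    [0,0,0,0,0,0]
  ]
}}

```text
clock: 20.6
tcp_pos: [512.5, -318.9, 108.7]
orientation: [0.681, 0.733, -0.0, 0.0]
wrist_force: [-0.6, -0.0, -0.2]
grip_width: -0.0
```

```bash
python3 -c "
from h import *
go(512.9,-318,89.5,4.5)
c=cam('wrist'); cv2.imwrite('pics/w22.png',c['img'])
"
```

```text
t 20.6 tcp [ 512.5 -318.9  108.7] F [-0.6 -0.  -0.2] w -0.0
[[-0.073, 0.997, 0.0], [0.997, 0.073, -0.001], [-0.001, 0.0, -1.0]]
row [0.03, 0.01, 0.64, 0.0, 0.01, -0.05] dist 19.2
```

View pics/w22.png

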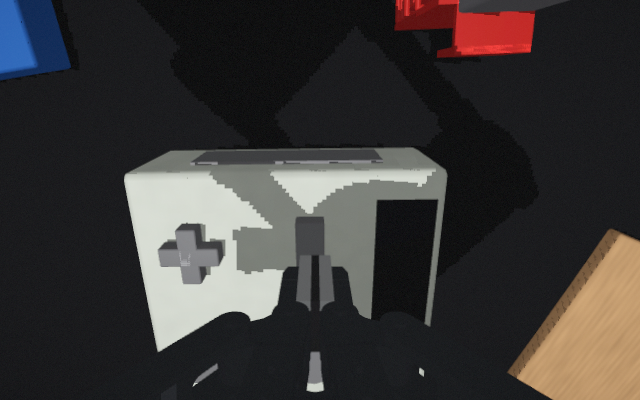

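>>> {"fn": "send_rows", "kwargs": {
  "moves": [
    [0,-0.04,0.3,0,0,0],
    [0,-0.04,0.5,0,0,0],
    [0,-0.04,0.62,0,0,0],
    [0,-0.04,0.66,0,0,0],
    [0,-0.04,0.66,0,0,0]
  ]
}}

```text
clock: 21.15
tcp_pos: [510.8, -318.2, 89.2]
orientation: [0.68, 0.733, -0.0, -0.0]
wrist_force: [-2.0, 0.5, 2.5]
grip_width: 0.0
```

>>> {"fn": "send_rows", "kwargs": {
  "moves": [
    [0,0,0,0,0,0],
    [0,0,0,0,0,0]
  ]
}}

```text
clock: 21.35
tcp_pos: [510.9, -318.2, 89.1]
orientation: [0.68, 0.733, -0.0, 0.0]
wrist_force: [-2.8, -1.5, 3.7]
grip_width: -0.001
```

>>> {"fn": "send_rows", "kwargs": {
  "moves": [
    [0,0,-0.5,0,0,0],
    [0,0,-1.2,0,0,0],
    [0,0,-1.5,0,0,0],
    [0,0,-1.5,0,0,0]
  ]
}}

```text
clock: 21.75
tcp_pos: [512.0, -318.3, 134.9]
orientation: [0.68, 0.733, 0.0, 0.001]
wrist_force: [0.6, -0.4, -0.3]
grip_width: -0.0
```

```bash
python3 -c "
from h import *
go(458.8,-390.6,109,4.5)
"
```

```text
t 21.75 tcp [ 512.  -318.3  134.9] F [ 0.6 -0.4 -0.3] w -0.0
[[-0.074, 0.997, 0.002], [0.997, 0.074, -0.002], [-0.002, 0.002, -1.0]]
row [-2.27, -1.95, 0.86, 0.02, 0.02, -0.04] dist 93.4
```

>>> {"fn": "send_rows", "kwargs": {
  "moves": [
    [-1.2,-1.0,0,0,0,0],
    [-2.25,-1.95,0,0,0,0],
    [-2.25,-1.95,0.4,0,0,0],
    [-2.25,-1.95,0.85,0,0,0],
    [-2.25,-1.95,0.85,0,0,0]
  ]
}}

```text
clock: 22.25
tcp_pos: [456.6, -387.3, 105.1]
orientation: [0.68, 0.733, 0.001, -0.003]
wrist_force: [0.4, 0.4, 0.1]
grip_width: 0.0
```

>>> {"fn": "send_rows", "kwargs": {
  "moves": [
    [0,0,0,0,0,0],
    [0,0,0,0,0,0],
    [0,0,0,0,0,0]
  ]
}}

```text
clock: 22.55
tcp_pos: [458.6, -389.2, 108.8]
orientation: [0.68, 0.733, -0.0, 0.0]
wrist_force: [-0.2, -0.8, -0.2]
grip_width: 0.002
```

```bash
python3 -c "
from h import *
go(458.8,-390.6,89,4.5)
c=cam('wrist'); cv2.imwrite('pics/w23.png',c['img'])
"
```

```text
t 22.55 tcp [ 458.6 -389.2  108.8] F [-0.2 -0.8 -0.2] w 0.002
[[-0.076, 0.997, 0.001], [0.997, 0.076, -0.001], [-0.001, 0.001, -1.0]]
row [-0.05, 0.0, 0.66, 0.01, 0.01, -0.03] dist 19.9
```

View pics/w23.png

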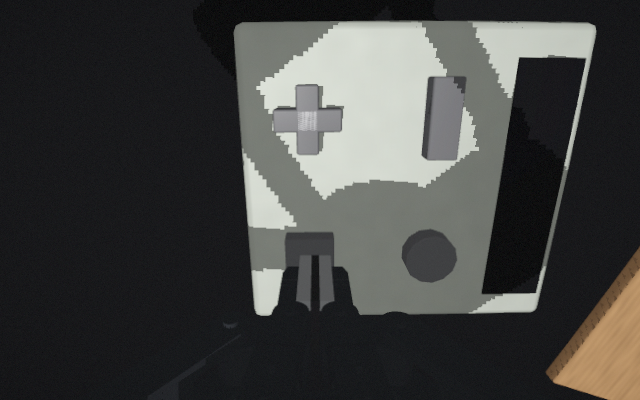

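>>> {"fn": "send_rows", "kwargs": {
  "moves": [
    [-0.04,0,0.3,0,0,0],
    [-0.04,0,0.5,0,0,0],
    [-0.04,0,0.63,0,0,0],
    [-0.04,0,0.68,0,0,0],
    [-0.04,0,0.68,0,0,0]
  ]
}}

```text
clock: 23.1
tcp_pos: [458.1, -391.0, 89.0]
orientation: [0.68, 0.733, 0.0, 0.0]
wrist_force: [-0.8, 0.9, 7.7]
grip_width: 0.002
```

>>> {"fn": "send_rows", "kwargs": {
  "moves": [
    [0,0,0,0,0,0],
    [0,0,0,0,0,0]
  ]
}}

```text
clock: 23.3
tcp_pos: [458.1, -391.0, 89.0]
orientation: [0.68, 0.733, 0.0, 0.001]
wrist_force: [-0.2, 1.0, 7.1]
grip_width: -0.0
```

```bash
python3 -c "
from h import *
st()
c=cam('wrist'); cv2.imwrite('pics/w24.png',c['img'])
c=cam('top'); crop(c,255,140,160,120,5,'pics/t24.png')
"
```

```text
t 23.3 tcp [ 458.1 -391.    89. ] F [-0.2  1.   7.1] w -0.0
[[-0.074, 0.997, 0.001], [0.997, 0.074, -0.001], [-0.001, 0.001, -1.0]]
```

View pics/w24.png

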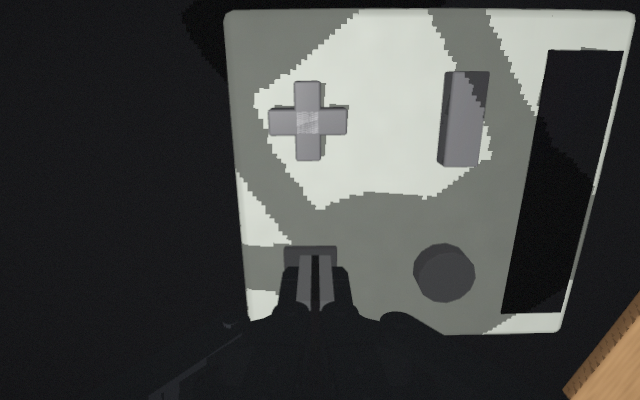

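View pics/t24.png

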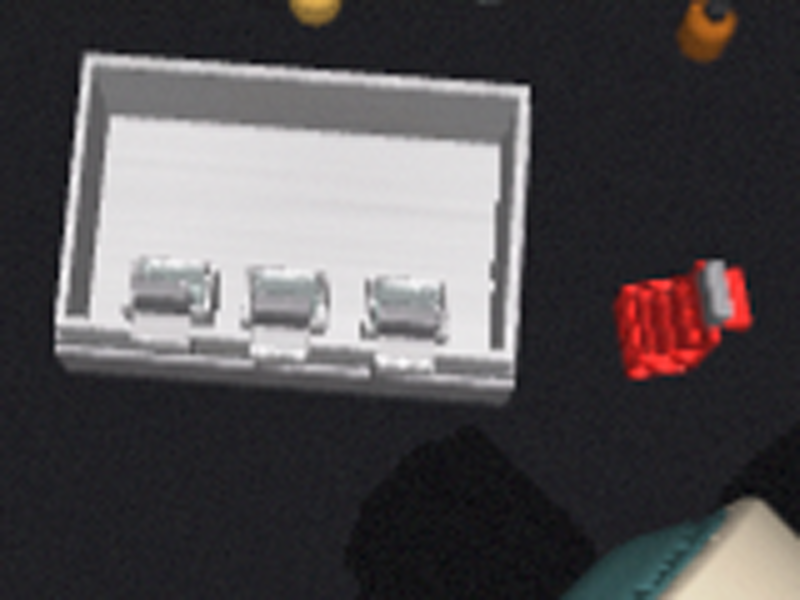

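>>> {"fn": "send_rows", "kwargs": {
  "moves": [
    [0,0,-1.0,0,0,0],
    [0,0,-2.6,0,0,0],
    [0,0,-4.2,0,0,0],
    [0,0,-5.0,0,0,0],
    [0,0,-5.0,0,0,0]
  ]
}}

```text
clock: 23.9
tcp_pos: [459.3, -392.4, 242.3]
orientation: [0.68, 0.733, -0.0, 0.004]
wrist_force: [0.4, -0.6, 0.3]
grip_width: 0.002
```

```bash
python3 -c "
from h import *
go(570.9,90,235,-6)
"
```

```text
t 23.9 tcp [ 459.3 -392.4  242.3] F [ 0.4 -0.6  0.3] w 0.002
[[-0.074, 0.997, 0.006], [0.997, 0.074, -0.006], [-0.007, 0.005, -1.0]]
row [15.76, 4.9, 0.16, 0.06, 0.06, 1.71] dist 495.2
```

>>> {"fn": "send_rows", "kwargs": {
  "moves": [
    [15.7,4.8,0,0,0,1.7],
    [15.7,4.8,0,0,0,1.7],
    [15.7,4.8,0,0,0,1.7],
    [15.7,4.8,0,0,0,1.7],
    [15.7,4.8,0,0,0,1.7]
  ],
  "jaw": -1
}}

```text
clock: 24.4
tcp_pos: [512.0, -145.3, 236.1]
orientation: [0.743, 0.669, -0.001, -0.001]
wrist_force: [2.0, 0.6, -0.4]
grip_width: 0.847
```

```bash
python3 -c "
from h import *
go(570.9,90,235,-6)
"
```

```text
t 24.4 tcp [ 512.  -145.3  236.1] F [ 2.   0.6 -0.4] w 0.847
[[0.104, 0.995, -0.003], [0.995, -0.104, 0.001], [0.001, -0.003, -1.0]]
row [8.0, 1.14, 0.04, -0.03, -0.01, 0.0] dist 242.5
```

>>> {"fn": "send_rows", "kwargs": {
  "moves": [
    [7.9,1.1,0,0,0,0],
    [7.9,1.1,0,0,0,0],
    [7.9,1.1,0,0,0,0],
    [7.9,1.1,0,0,0,0],
    [7.9,1.1,0,0,0,0]
  ]
}}

```text
clock: 24.9
tcp_pos: [569.5, 87.6, 236.0]
orientation: [0.742, 0.67, -0.001, -0.001]
wrist_force: [0.1, -1.2, 1.3]
grip_width: 1.004
```

>>> {"fn": "send_rows", "kwargs": {
  "moves": [
    [0,0,0,0,0,0],
    [0,0,0,0,0,0],
    [0,0,0,0,0,0]
  ]
}}

```text
clock: 25.2
tcp_pos: [569.5, 83.8, 236.8]
orientation: [0.743, 0.669, -0.001, -0.0]
wrist_force: [-0.2, -0.5, -0.5]
grip_width: 1.001
```

```bash
python3 -c "
from h import *
go(570.9,90,235,-6)
wshot('pics/w25.png',[570.9,90,133],160,120,5)
"
```

```text
t 25.2 tcp [569.5  83.8 236.8] F [-0.2 -0.5 -0.5] w 1.001
[[0.104, 0.995, -0.002], [0.995, -0.104, -0.001], [-0.001, -0.002, -1.0]]
row [0.21, 0.03, 0.06, -0.02, 0.01, 0.0] dist 6.6
crop 233 140 5 pred in crop 403.0545733985619 304.57308842625025
```

View pics/w25.png

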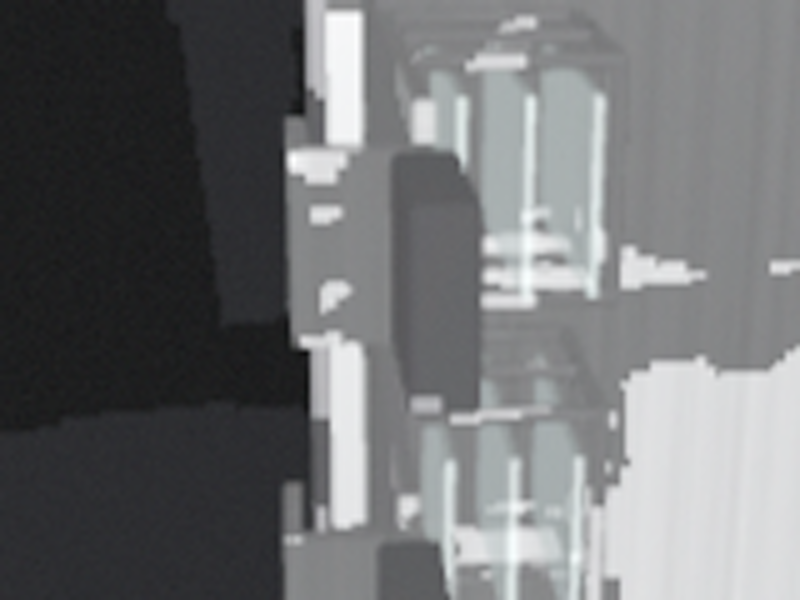

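```bash
cat >> h.py <<'E'
def meash(p,z=133):
    c=last(); return quad(c,p,z,*c['crop'])
E
python3 -c "
from h import *
P=meash([(411,205),(480,205),(479,412),(412,412)])
go(571.5,90,133,-6)
"
```

```text
ctr [576.1  88.9 133. ] lx 8.9 ly 28.7 yaw from y -5.6
t 25.25 tcp [569.6  83.5 237.1] F [-0.2 -1.3  0.1] w 1.001
[[0.105, 0.994, -0.002], [0.994, -0.105, -0.001], [-0.001, -0.002, -1.0]]
row [0.23, 0.05, 3.47, -0.02, 0.01, -0.0] dist 104.3
```

>>> {"fn": "send_rows", "kwargs": {
  "moves": [
    [0.2,0.13,1.3,0,0,0],
    [0.2,0.13,2.5,0,0,0],
    [0.2,0.13,3.3,0,0,0],
    [0.2,0.13,3.45,0,0,0],
    [0.2,0.13,3.45,0,0,0]
  ]
}}

```text
clock: 25.75
tcp_pos: [574.4, 89.2, 134.1]
orientation: [0.743, 0.669, -0.001, -0.0]
wrist_force: [0.2, 1.0, -0.4]
grip_width: 1.003
```

>>> {"fn": "send_rows", "kwargs": {
  "moves": [
    [0,0,0,0,0,0],
    [0,0,0,0,0,0],
    [0,0,0,0,0,0],
    [0,0,0,0,0,0],
    [0,0,0,0,0,0]
  ],
  "jaw": 1
}}

```text
clock: 26.25
tcp_pos: [574.9, 90.5, 134.9]
orientation: [0.743, 0.67, 0.0, 0.0]
wrist_force: [0.2, 0.4, 0.2]
grip_width: 0.146
```

```bash
python3 -c "
from h import *
st()
c=cam('wrist'); cv2.imwrite('pics/w26.png',c['img'])
"
```

```text
t 26.25 tcp [574.9  90.5 134.9] F [0.2 0.4 0.2] w 0.146
[[0.103, 0.995, 0.001], [0.995, -0.103, -0.0], [0.0, 0.001, -1.0]]
```

View pics/w26.png

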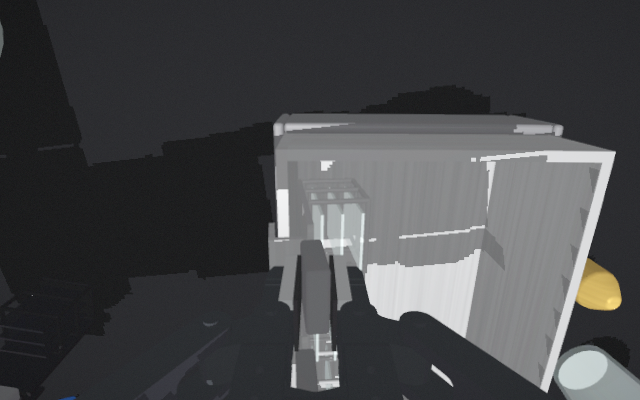

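Wait for full closure, then lift slowly at first.

>>> {"fn": "send_rows", "kwargs": {
  "moves": [
    [0,0,0,0,0,0],
    [0,0,0,0,0,0],
    [0,0,-0.3,0,0,0],
    [0,0,-0.7,0,0,0],
    [0,0,-1.5,0,0,0]
  ]
}}

```text
clock: 26.8
tcp_pos: [573.8, 90.4, 179.0]
orientation: [0.743, 0.67, -0.001, -0.001]
wrist_force: [-0.1, -0.1, -0.5]
grip_width: 0.11
```

>>> {"fn": "send_rows", "kwargs": {
  "moves": [
    [0,0,-1,0,0,0],
    [0,0,-2,0,0,0],
    [0,0,-2.2,0,0,0],
    [0,0,-2.2,0,0,0]
  ]
}}

```text
clock: 27.2
tcp_pos: [575.4, 90.5, 247.1]
orientation: [0.743, 0.67, 0.001, 0.001]
wrist_force: [-0.6, -0.1, -2.1]
grip_width: 0.107
```

```bash
python3 -c "
from h import *
go(588.1,327.2,243,-6.5)
c=cam('wrist'); cv2.imwrite('pics/w27.png',c['img'])
"
```

```text
t 27.2 tcp [575.4  90.5 247.1] F [-0.6 -0.1 -2.1] w 0.107
[[0.103, 0.995, 0.003], [0.995, -0.103, 0.0], [0.0, 0.003, -1.0]]
row [7.89, -0.4, 0.14, 0.03, -0.0, 0.09] dist 237.1
```

View pics/w27.png

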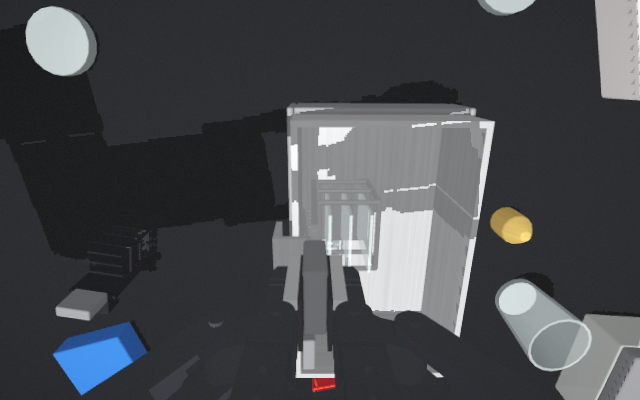

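>>> {"fn": "send_rows", "kwargs": {
  "moves": [
    [1.5,-0.1,0,0,0,0],
    [3.0,-0.2,0,0,0,0],
    [4.6,-0.3,0,0,0,0.1],
    [6.2,-0.4,0,0,0,0.1],
    [7.7,-0.4,0,0,0,0.1]
  ]
}}

```text
clock: 27.75
tcp_pos: [585.3, 323.2, 243.0]
orientation: [0.746, 0.666, -0.002, -0.001]
wrist_force: [1.2, 0.1, -0.8]
grip_width: 0.106
```

>>> {"fn": "send_rows", "kwargs": {
  "moves": [
    [0.15,0,0,0,0,0],
    [0.15,0,0,0,0,0],
    [0.15,0,0,0,0,0],
    [0.15,0,0,0,0,0]
  ]
}}

```text
clock: 28.15
tcp_pos: [587.0, 324.2, 244.9]
orientation: [0.747, 0.665, -0.001, 0.0]
wrist_force: [0.7, 0.7, -0.7]
grip_width: 0.106
```

```bash
python3 -c "
from h import *
go(588.1,327.2,116,-6.5)
c=cam('wrist'); cv2.imwrite('pics/w28.png',c['img']);np.save('last.npy',c,allow_pickle=True)
"
```

```text
t 28.15 tcp [587.  324.2 244.9] F [ 0.7  0.7 -0.7] w 0.106
[[0.115, 0.993, -0.001], [0.993, -0.115, -0.001], [-0.001, -0.001, -1.0]]
row [0.11, 0.03, 4.3, -0.01, 0.01, -0.02] dist 129.0
```

View pics/w28.png

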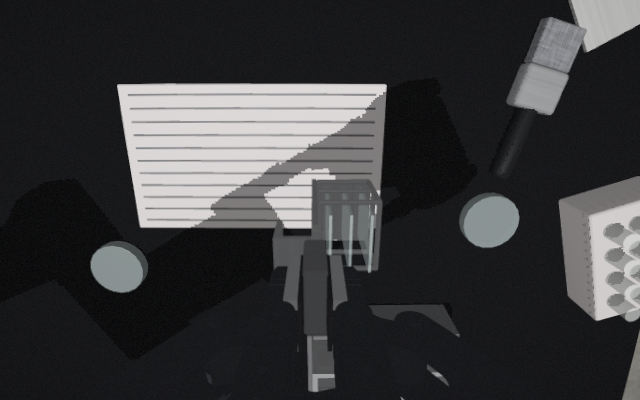

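```bash
python3 -c "
from h import *
c=last()
P=plane(c,[(118,85),(386,84),(141,228)],6); print(P.round(1), np.linalg.norm(P[0]-P[1]),np.linalg.norm(P[0]-P[2]), ((P[1]+P[2])/2).round(1), np.degrees(np.arctan2(*(P[1]-P[0])[[1,0]])))
"
```

```text
[[409.7 422.5   6. ]
 [664.9 392.7   6. ]
 [391.6 274.3   6. ]] 256.94325127221765 149.34785961046904 [528.2 333.5   6. ] -6.661224252902102
```

>>> {"fn": "send_rows", "kwargs": {
  "moves": [
    [0.1,0.03,1.3,0,0,0],
    [0.1,0.03,2.6,0,0,0],
    [0.1,0.03,3.6,0,0,0],
    [0.1,0.03,4.0,0,0,0],
    [0.1,0.03,4.0,0,0,0]
  ]
}}

```text
clock: 28.7
tcp_pos: [587.7, 327.5, 123.8]
orientation: [0.747, 0.665, -0.002, -0.001]
wrist_force: [-0.1, -0.1, 0.5]
grip_width: 0.108
```

>>> {"fn": "send_rows", "kwargs": {
  "moves": [
    [0,0,0,0,0,0],
    [0,0,0.1,0,0,0],
    [0,0,0.2,0,0,0],
    [0,0,0.25,0,0,0],
    [0,0,0.25,0,0,0]
  ]
}}

```text
clock: 29.2
tcp_pos: [588.4, 328.9, 118.1]
orientation: [0.746, 0.666, 0.0, 0.0]
wrist_force: [-0.7, -0.1, -0.9]
grip_width: 0.108
```

```bash
python3 -c "
from h import *
st(); import time
c=cam('scene'); crop(c,390,150,120,100,6,'pics/s29.png')
st()
"
```

```text
t 29.2 tcp [588.4 328.9 118.1] F [-0.7 -0.1 -0.9] w 0.108
[[0.114, 0.994, 0.0], [0.994, -0.114, -0.0], [0.0, 0.0, -1.0]]
t 29.25 tcp [588.4 328.9 118.1] F [-0.1 -0.3 -1.2] w 0.106
[[0.114, 0.994, 0.0], [0.994, -0.114, -0.0], [0.0, 0.0, -1.0]]
```

View pics/s29.png

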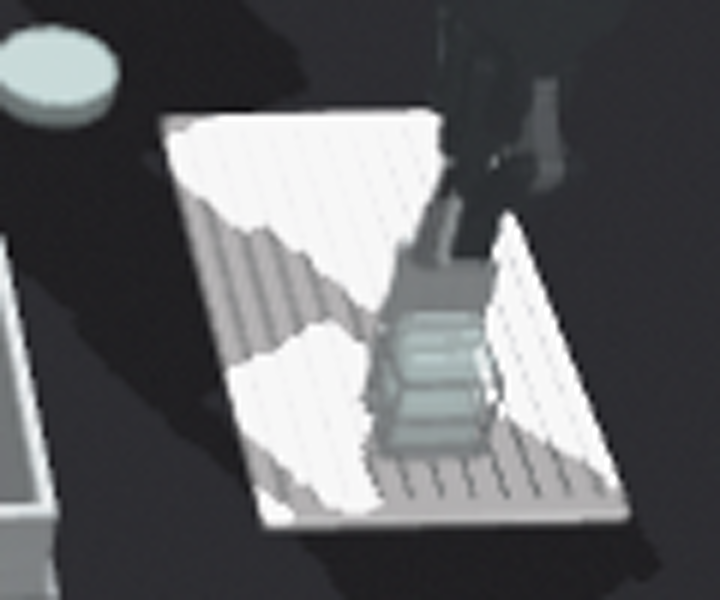

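Upright and just above the board. Lower the last 2–3 mm while watching force.

>>> {"fn": "send_rows", "kwargs": {
  "moves": [
    [0,0,0.03,0,0,0],
    [0,0,0.06,0,0,0],
    [0,0,0.06,0,0,0]
  ]
}}

```text
clock: 29.55
tcp_pos: [588.4, 329.0, 117.2]
orientation: [0.746, 0.666, 0.0, 0.0]
wrist_force: [-0.9, -0.9, 4.3]
grip_width: 0.107
```

>>> {"fn": "send_rows", "kwargs": {
  "moves": [
    [0,0,0.02,0,0,0],
    [0,0,0.03,0,0,0],
    [0,0,0.03,0,0,0]
  ]
}}

```text
clock: 29.85
tcp_pos: [588.4, 329.0, 117.2]
orientation: [0.746, 0.666, 0.001, 0.0]
wrist_force: [-2.9, -0.4, 9.2]
grip_width: 0.111
```

>>> {"fn": "send_rows", "kwargs": {
  "moves": [
    [0,0,-0.03,0,0,0],
    [0,0,-0.03,0,0,0],
    [0,0,-0.03,0,0,0],
    [0,0,-0.03,0,0,0],
    [0,0,-0.03,0,0,0]
  ],
  "jaw": -1
}}

```text
clock: 30.35
tcp_pos: [588.4, 328.7, 115.7]
orientation: [0.746, 0.666, -0.0, -0.0]
wrist_force: [0.6, -0.9, 0.3]
grip_width: 0.939
```

>>> {"fn": "send_rows", "kwargs": {
  "moves": [
    [0,0,-0.5,0,0,0],
    [0,0,-1.5,0,0,0],
    [0,0,-3,0,0,0],
    [0,0,-4,0,0,0],
    [0,0,-4,0,0,0]
  ]
}}

```text
clock: 30.85
tcp_pos: [590.9, 329.9, 242.0]
orientation: [0.746, 0.666, 0.005, 0.002]
wrist_force: [0.6, 0.4, 0.2]
grip_width: 1.003
```

```bash
python3 -c "
from h import *
c=cam('wrist'); cv2.imwrite('pics/w30.png',c['img'])
go(565,26,236,-6)
"
```

```text
t 30.9 tcp [589.7 329.3 239. ] F [-0.3 -0.4 -0.1] w 1.001
[[0.114, 0.993, 0.005], [0.993, -0.114, 0.002], [0.003, 0.005, -1.0]]
row [-10.14, 0.33, 0.07, 0.05, -0.03, -0.09] dist 304.3
```

View pics/w30.png

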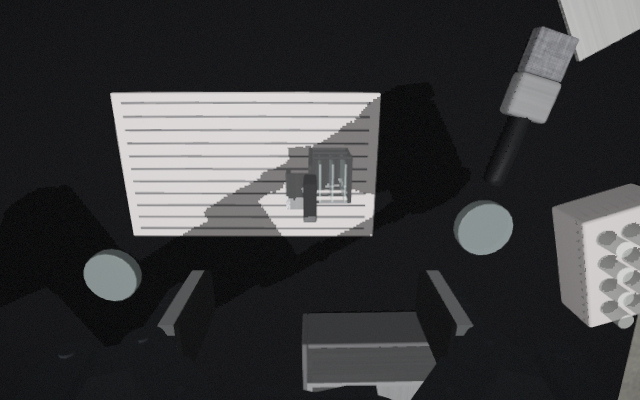

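A stands upright on the board. Next I'll fetch B.

>>> {"fn": "send_rows", "kwargs": {
  "moves": [
    [-10.1,0.3,0,0,0,-0.1],
    [-10.1,0.3,0,0,0,-0.1],
    [-10.1,0.3,0,0,0,-0.1],
    [-10.1,0.3,0,0,0,-0.1],
    [-10.1,0.3,0,0,0,-0.1]
  ]
}}

```text
clock: 31.4
tcp_pos: [565.9, 77.9, 234.3]
orientation: [0.743, 0.67, -0.001, -0.001]
wrist_force: [1.5, -0.1, -0.0]
grip_width: 1.001
```

```bash
python3 -c "
from h import *
go(565,26,236,-6)
"
```

```text
t 31.4 tcp [565.9  77.9 234.3] F [ 1.5 -0.1 -0. ] w 1.001
[[0.103, 0.995, -0.003], [0.995, -0.103, -0.0], [-0.001, -0.003, -1.0]]
row [-1.72, 0.15, -0.06, -0.03, 0.01, 0.02] dist 51.9
```

>>> {"fn": "send_rows", "kwargs": {
  "moves": [
    [-1.6,0.1,0,0,0,0],
    [-1.6,0.1,0,0,0,0],
    [-1.6,0.1,0,0,0,0],
    [-1.6,0.1,0,0,0,0],
    [-1.6,0.1,0,0,0,0]
  ]
}}

```text
clock: 31.9
tcp_pos: [565.2, 33.1, 235.6]
orientation: [0.742, 0.67, -0.0, -0.001]
wrist_force: [-0.5, -0.2, 0.5]
grip_width: 1.002
```

```bash
python3 -c "
from h import *
go(565,26,236,-6)
wshot('pics/w31.png',[567,26,133],160,120,5)
"
```

```text
t 31.9 tcp [565.2  33.1 235.6] F [-0.5 -0.2  0.5] w 1.002
[[0.101, 0.995, -0.001], [0.995, -0.101, 0.0], [0.0, -0.001, -1.0]]
row [-0.24, 0.02, -0.01, -0.01, -0.0, 0.03] dist 7.1
crop 235 160 5 pred in crop 404.79770118617864 302.6091552415629
```

View pics/w31.png

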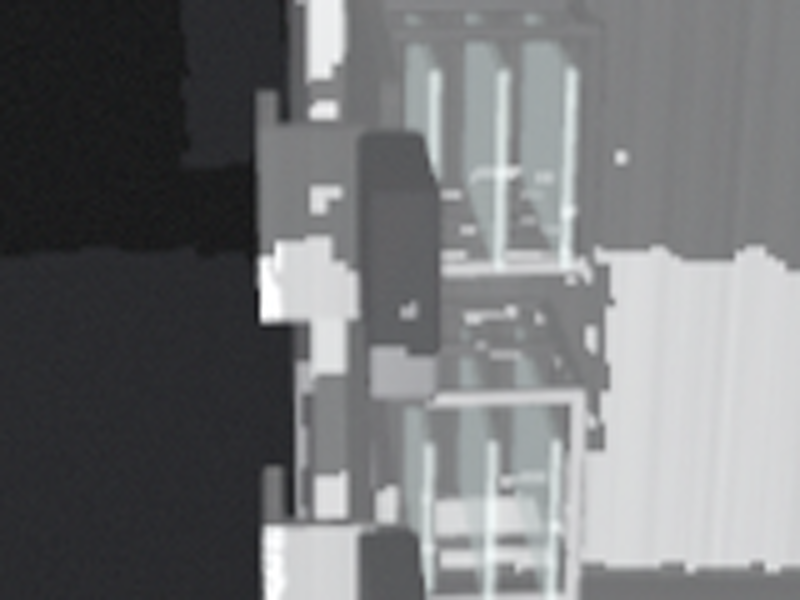

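```bash
python3 -c "
from h import *
P=meash([(371,190),(439,190),(438,397),(371,397)])
m=P.mean(0); go(m[0]-1,m[1],134,-6)
"
```

```text
ctr [566.9  27.3 133. ] lx 8.9 ly 29.5 yaw from y -5.9
t 31.95 tcp [565.3  33.1 235.7] F [0.8 0.2 0.4] w 1.0
[[0.101, 0.995, -0.001], [0.995, -0.101, 0.0], [0.0, -0.001, -1.0]]
row [-0.19, 0.04, 3.39, -0.01, -0.0, 0.03] dist 101.9
```

>>> {"fn": "send_rows", "kwargs": {
  "moves": [
    [-0.19,0.05,1.3,0,0,0],
    [-0.19,0.05,2.5,0,0,0],
    [-0.19,0.05,3.2,0,0,0],
    [-0.19,0.05,3.4,0,0,0],
    [-0.19,0.05,3.4,0,0,0]
  ]
}}

```text
clock: 32.45
tcp_pos: [566.0, 26.7, 133.5]
orientation: [0.742, 0.67, -0.001, -0.001]
wrist_force: [-0.7, -0.6, -0.4]
grip_width: 0.997
```

>>> {"fn": "send_rows", "kwargs": {
  "moves": [
    [0,0,0,0,0,0],
    [0,0,0,0,0,0],
    [0,0,0,0,0,0],
    [0,0,0,0,0,0],
    [0,0,0,0,0,0]
  ],
  "jaw": 1
}}

```text
clock: 32.95
tcp_pos: [566.4, 25.7, 134.6]
orientation: [0.743, 0.67, 0.0, 0.0]
wrist_force: [-0.1, -0.6, -0.1]
grip_width: 0.143
```

>>> {"fn": "send_rows", "kwargs": {
  "moves": [
    [0,0,0,0,0,0],
    [0,0,0,0,0,0],
    [0,0,-0.3,0,0,0],
    [0,0,-0.7,0,0,0],
    [0,0,-1.5,0,0,0]
  ]
}}

```text
clock: 33.45
tcp_pos: [565.3, 25.8, 178.8]
orientation: [0.743, 0.67, -0.001, -0.001]
wrist_force: [0.1, 0.7, -1.9]
grip_width: 0.109
```

>>> {"fn": "send_rows", "kwargs": {
  "moves": [
    [0,0,-1,0,0,0],
    [0,0,-2,0,0,0],
    [0,0,-2.2,0,0,0],
    [0,0,-2.2,0,0,0]
  ]
}}

```text
clock: 33.85
tcp_pos: [567.0, 25.7, 246.8]
orientation: [0.743, 0.67, 0.001, 0.001]
wrist_force: [-0.9, -0.6, -1.5]
grip_width: 0.109
```

```bash
python3 -c "
from h import *
go(508.6,336,243,-6.5)
c=cam('wrist'); cv2.imwrite('pics/w32.png',c['img'])
"
```

```text
t 33.85 tcp [567.   25.7 246.8] F [-0.9 -0.6 -1.5] w 0.109
[[0.103, 0.995, 0.003], [0.995, -0.103, -0.0], [-0.0, 0.003, -1.0]]
row [10.09, -3.0, 0.11, 0.03, -0.0, 0.09] dist 315.7
```

View pics/w32.png

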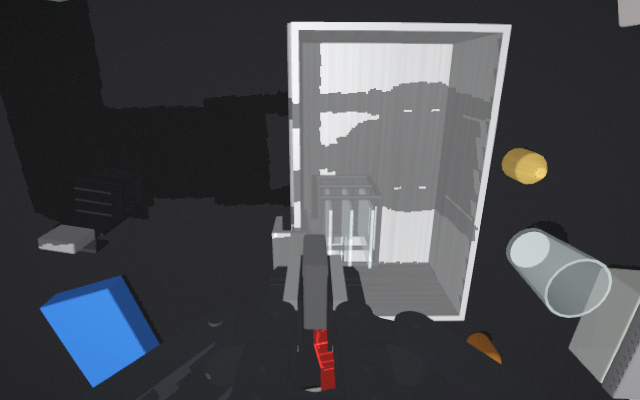

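B is gripped and clear of the bath. Move to the board.

>>> {"fn": "send_rows", "kwargs": {
  "moves": [
    [1.5,-0.5,0,0,0,0],
    [3.0,-0.9,0,0,0,0],
    [4.5,-1.4,0,0,0,0.1],
    [6.0,-1.8,0,0,0,0.1],
    [7.5,-2.3,0,0,0,0.1]
  ]
}}

```text
clock: 34.4
tcp_pos: [519.7, 258.0, 243.0]
orientation: [0.746, 0.665, -0.002, -0.001]
wrist_force: [0.6, 0.4, -0.5]
grip_width: 0.105
```

```bash
python3 -c "
from h import *
go(508.6,336,243,-6.5)
"
```

```text
t 34.4 tcp [519.7 258.  243. ] F [ 0.6  0.4 -0.5] w 0.105
[[0.114, 0.993, -0.003], [0.993, -0.114, -0.001], [-0.002, -0.003, -1.0]]
row [2.54, -0.66, -0.0, -0.03, 0.02, -0.01] dist 78.7
```

>>> {"fn": "send_rows", "kwargs": {
  "moves": [
    [1.0,-0.3,0,0,0,0],
    [2.0,-0.55,0,0,0,0],
    [2.45,-0.65,0,0,0,0],
    [2.45,-0.65,0,0,0,0],
    [2.45,-0.65,0,0,0,0]
  ]
}}

```text
clock: 34.9
tcp_pos: [509.7, 330.8, 244.0]
orientation: [0.746, 0.666, -0.001, 0.0]
wrist_force: [0.6, -0.6, -1.8]
grip_width: 0.106
```

>>> {"fn": "send_rows", "kwargs": {
  "moves": [
    [0,0,0,0,0,0],
    [0,0,0,0,0,0]
  ]
}}

```text
clock: 35.1
tcp_pos: [510.3, 330.5, 245.1]
orientation: [0.747, 0.665, -0.0, 0.0]
wrist_force: [-0.8, 0.7, -1.4]
grip_width: 0.105
```

```bash
python3 -c "
from h import *
go(508.6,336,116,-6.5)
c=cam('wrist'); cv2.imwrite('pics/w33.png',c['img'])
"
```

```text
t 35.1 tcp [510.3 330.5 245.1] F [-0.8  0.7 -1.4] w 0.105
[[0.116, 0.993, -0.0], [0.993, -0.116, -0.001], [-0.001, 0.0, -1.0]]
row [0.18, -0.08, 4.3, 0.0, 0.01, -0.02] dist 129.3
```

View pics/w33.png

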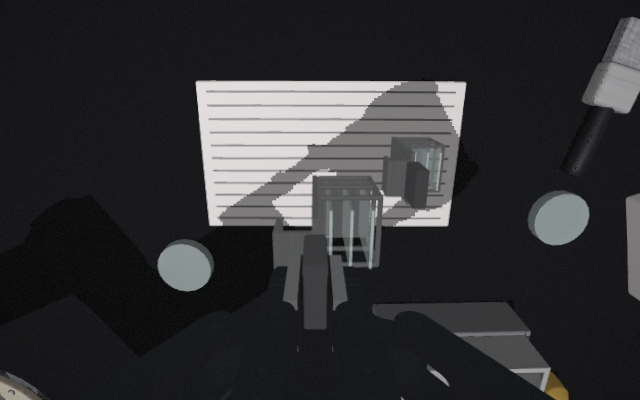

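>>> {"fn": "send_rows", "kwargs": {
  "moves": [
    [0.12,-0.06,1.3,0,0,0],
    [0.12,-0.06,2.6,0,0,0],
    [0.12,-0.06,3.6,0,0,0],
    [0.12,-0.06,4.05,0,0,0],
    [0.12,-0.06,4.05,0,0,0]
  ]
}}

```text
clock: 35.65
tcp_pos: [507.7, 334.7, 121.9]
orientation: [0.747, 0.665, -0.002, -0.0]
wrist_force: [-2.0, 0.4, -1.7]
grip_width: 0.108
```

>>> {"fn": "send_rows", "kwargs": {
  "moves": [
    [0,0,0,0,0,0],
    [0,0,0.1,0,0,0],
    [0,0,0.17,0,0,0],
    [0,0,0.2,0,0,0],
    [0,0,0.2,0,0,0]
  ]
}}

```text
clock: 36.15
tcp_pos: [508.6, 335.8, 118.0]
orientation: [0.746, 0.666, 0.0, 0.0]
wrist_force: [0.4, -0.3, -1.0]
grip_width: 0.109
```

>>> {"fn": "send_rows", "kwargs": {
  "moves": [
    [0,0,0.03,0,0,0],
    [0,0,0.03,0,0,0]
  ]
}}

```text
clock: 36.35
tcp_pos: [508.5, 335.8, 116.7]
orientation: [0.746, 0.666, -0.0, 0.0]
wrist_force: [0.2, 0.2, -0.6]
grip_width: 0.107
```

>>> {"fn": "send_rows", "kwargs": {
  "moves": [
    [0,0,0.03,0,0,0],
    [0,0,0.03,0,0,0]
  ]
}}

```text
clock: 36.55
tcp_pos: [508.5, 335.8, 116.5]
orientation: [0.746, 0.666, 0.0, 0.0]
wrist_force: [-0.9, -0.7, 4.9]
grip_width: 0.106
```

>>> {"fn": "send_rows", "kwargs": {
  "moves": [
    [0,0,0.02,0,0,0],
    [0,0,0.02,0,0,0]
  ]
}}

```text
clock: 36.75
tcp_pos: [508.5, 335.8, 116.5]
orientation: [0.746, 0.666, 0.0, 0.0]
wrist_force: [-2.9, -1.2, 7.5]
grip_width: 0.106
```

>>> {"fn": "send_rows", "kwargs": {
  "moves": [
    [0,0,-0.03,0,0,0],
    [0,0,-0.03,0,0,0],
    [0,0,-0.03,0,0,0],
    [0,0,-0.03,0,0,0],
    [0,0,-0.03,0,0,0]
  ],
  "jaw": -1
}}

```text
clock: 37.25
tcp_pos: [508.5, 335.7, 115.9]
orientation: [0.746, 0.666, -0.0, 0.0]
wrist_force: [-0.1, -0.2, 0.3]
grip_width: 0.945
```

>>> {"fn": "send_rows", "kwargs": {
  "moves": [
    [0,0,-0.5,0,0,0],
    [0,0,-1.5,0,0,0],
    [0,0,-3,0,0,0],
    [0,0,-4,0,0,0],
    [0,0,-4,0,0,0]
  ]
}}

```text
clock: 37.75
tcp_pos: [511.0, 337.1, 241.5]
orientation: [0.746, 0.666, 0.005, 0.001]
wrist_force: [0.4, -0.2, -0.4]
grip_width: 0.998
```

```bash
python3 -c "
from h import *
c=cam('wrist'); cv2.imwrite('pics/w34.png',c['img'])
go(558,-38,236,-6)
"
```

```text
t 37.8 tcp [509.7 336.4 238.7] F [-0.5  1.  -0.4] w 0.997
[[0.114, 0.993, 0.005], [0.994, -0.114, 0.002], [0.003, 0.005, -1.0]]
row [-12.22, 3.02, 0.07, 0.05, -0.03, -0.09] dist 377.5
```

View pics/w34.png

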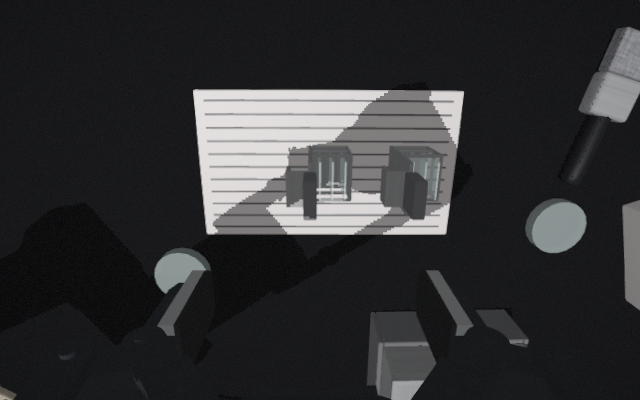

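Two are standing. Now fetch C.

>>> {"fn": "send_rows", "kwargs": {
  "moves": [
    [-12.1,3.0,0,0,0,-0.1],
    [-12.1,3.0,0,0,0,-0.1],
    [-12.1,3.0,0,0,0,-0.1],
    [-12.1,3.0,0,0,0,-0.1],
    [-12.1,3.0,0,0,0,-0.1]
  ]
}}

```text
clock: 38.3
tcp_pos: [539.7, 86.0, 234.4]
orientation: [0.743, 0.67, -0.001, -0.001]
wrist_force: [0.5, -0.2, 1.0]
grip_width: 1.003
```

```bash
python3 -c "
from h import *
go(558,-38,236,-6)
"
```

```text
t 38.3 tcp [539.7  86.  234.4] F [ 0.5 -0.2  1. ] w 1.003
[[0.103, 0.995, -0.003], [0.995, -0.103, -0.0], [-0.001, -0.003, -1.0]]
row [-4.05, 1.03, -0.05, -0.03, 0.0, 0.01] dist 125.3
```

>>> {"fn": "send_rows", "kwargs": {
  "moves": [
    [-3.9,1.0,0,0,0,0],
    [-3.9,1.0,0,0,0,0],
    [-3.9,1.0,0,0,0,0],
    [-3.9,1.0,0,0,0,0],
    [-3.9,1.0,0,0,0,0]
  ]
}}

```text
clock: 38.8
tcp_pos: [557.6, -31.5, 234.7]
orientation: [0.743, 0.669, -0.001, -0.002]
wrist_force: [-0.5, -0.5, 0.6]
grip_width: 0.995
```

>>> {"fn": "send_rows", "kwargs": {
  "moves": [
    [0,0,0,0,0,0],
    [0,0,0,0,0,0]
  ]
}}

```text
clock: 39.0
tcp_pos: [558.1, -30.2, 235.9]
orientation: [0.742, 0.67, -0.0, -0.0]
wrist_force: [-0.3, 0.3, 0.8]
grip_width: 1.003
```

```bash
python3 -c "
from h import *
st()
wshot('pics/w35.png',[560,-38,133],160,120,5)
"
```

```text
t 39.0 tcp [558.1 -30.2 235.9] F [-0.3  0.3  0.8] w 1.003
[[0.102, 0.995, -0.001], [0.995, -0.102, 0.0], [0.0, -0.001, -1.0]]
crop 236 161 5 pred in crop 401.3931715363614 301.27134682091355
```

View pics/w35.png

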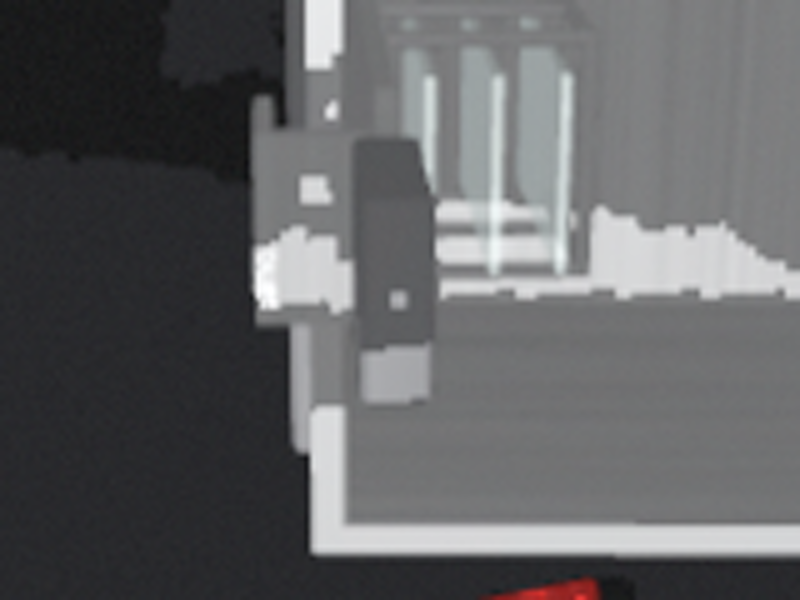

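```bash
python3 -c "
from h import *
P=meash([(364,197),(434,197),(431,403),(362,403)])
m=P.mean(0); go(m[0]-1,m[1],134,-6)
"
```

```text
ctr [559.3 -37.8 133. ] lx 9.2 ly 29.6 yaw from y -6.5
t 39.05 tcp [558.1 -30.3 236. ] F [-1.  -0.4  0.6] w 0.997
[[0.101, 0.995, -0.0], [0.995, -0.101, 0.0], [0.0, -0.0, -1.0]]
row [-0.25, 0.03, 3.4, -0.0, -0.0, 0.03] dist 102.3
```

>>> {"fn": "send_rows", "kwargs": {
  "moves": [
    [-0.24,0.04,1.3,0,0,0],
    [-0.24,0.04,2.5,0,0,0],
    [-0.24,0.04,3.2,0,0,0],
    [-0.24,0.04,3.4,0,0,0],
    [-0.24,0.04,3.4,0,0,0]
  ]
}}

```text
clock: 39.55
tcp_pos: [558.6, -38.2, 133.7]
orientation: [0.742, 0.67, -0.0, -0.001]
wrist_force: [0.1, 0.7, 0.7]
grip_width: 0.997
```

>>> {"fn": "send_rows", "kwargs": {
  "moves": [
    [0,0,0,0,0,0],
    [0,0,0,0,0,0],
    [0,0,0,0,0,0],
    [0,0,0,0,0,0],
    [0,0,0,0,0,0]
  ],
  "jaw": 1
}}

```text
clock: 40.05
tcp_pos: [559.0, -39.0, 134.6]
orientation: [0.743, 0.67, 0.0, 0.0]
wrist_force: [-0.6, 0.5, -0.3]
grip_width: 0.141
```

>>> {"fn": "send_rows", "kwargs": {
  "moves": [
    [0,0,0,0,0,0],
    [0,0,0,0,0,0],
    [0,0,-0.3,0,0,0],
    [0,0,-0.7,0,0,0],
    [0,0,-1.5,0,0,0]
  ]
}}

```text
clock: 40.55
tcp_pos: [557.8, -38.8, 178.7]
orientation: [0.743, 0.67, -0.001, -0.001]
wrist_force: [0.0, 0.3, -0.8]
grip_width: 0.103
```

>>> {"fn": "send_rows", "kwargs": {
  "moves": [
    [0,0,-1,0,0,0],
    [0,0,-2,0,0,0],
    [0,0,-2.2,0,0,0],
    [0,0,-2.2,0,0,0]
  ]
}}

```text
clock: 40.95
tcp_pos: [559.5, -39.0, 246.7]
orientation: [0.743, 0.67, 0.001, 0.001]
wrist_force: [-0.7, -0.0, -1.7]
grip_width: 0.108
```

```bash
python3 -c "
from h import *
go(429.1,345,243,-6.5)
c=cam('wrist'); cv2.imwrite('pics/w36.png',c['img'])
c=cam('scene'); cv2.imwrite('pics/s36.png',c['img'])
"
```

```text
t 40.95 tcp [559.5 -39.  246.7] F [-0.7 -0.  -1.7] w 0.108
[[0.103, 0.995, 0.003], [0.995, -0.103, -0.001], [-0.0, 0.003, -1.0]]
row [12.28, -5.65, 0.1, 0.03, 0.0, 0.09] dist 405.6
```

View pics/w36.png

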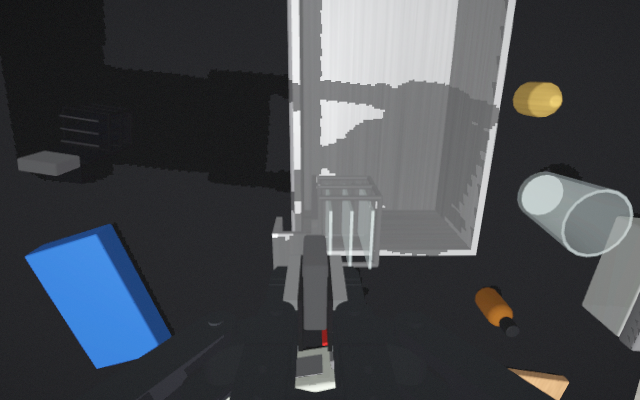

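View pics/s36.png

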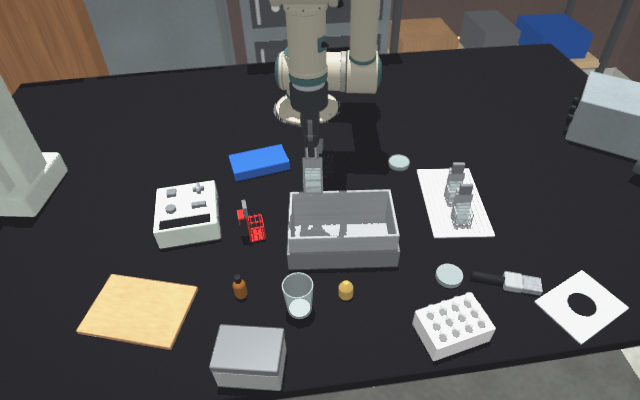

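>>> {"fn": "send_rows", "kwargs": {
  "moves": [
    [1.4,-0.65,0,0,0,0],
    [2.8,-1.3,0,0,0,0],
    [4.2,-1.95,0,0,0,0.1],
    [5.6,-2.6,0,0,0,0.1],
    [7.0,-3.25,0,0,0,0.1]
  ]
}}

```text
clock: 41.55
tcp_pos: [481.8, 181.3, 243.3]
orientation: [0.746, 0.665, -0.002, -0.001]
wrist_force: [0.4, -0.5, -1.2]
grip_width: 0.109
```

```bash
python3 -c "
from h import *
go(429.1,345,243,-6.5)
"
```

```text
t 41.55 tcp [481.8 181.3 243.3] F [ 0.4 -0.5 -1.2] w 0.109
[[0.114, 0.993, -0.003], [0.993, -0.114, -0.001], [-0.001, -0.003, -1.0]]
row [5.22, -2.37, 0.01, -0.03, 0.01, -0.01] dist 172.0
```

>>> {"fn": "send_rows", "kwargs": {
  "moves": [
    [1.4,-0.65,0,0,0,0],
    [2.8,-1.3,0,0,0,0],
    [4.2,-1.9,0,0,0,0],
    [5.1,-2.3,0,0,0,0],
    [5.1,-2.3,0,0,0,0]
  ]
}}

```text
clock: 42.05
tcp_pos: [430.2, 343.0, 243.0]
orientation: [0.745, 0.667, -0.001, -0.001]
wrist_force: [0.5, -0.1, -1.1]
grip_width: 0.103
```

>>> {"fn": "send_rows", "kwargs": {
  "moves": [
    [0,0,0,0,0,0],
    [0,0,0,0,0,0],
    [0,0,0,0,0,0]
  ]
}}

```text
clock: 42.35
tcp_pos: [432.7, 338.7, 244.6]
orientation: [0.747, 0.665, -0.001, 0.0]
wrist_force: [-0.0, 0.6, -1.5]
grip_width: 0.107
```

```bash
python3 -c "
from h import *
go(429.1,345,120,-6.5)
c=cam('wrist'); cv2.imwrite('pics/w37.png',c['img'])
"
```

```text
t 42.35 tcp [432.7 338.7 244.6] F [-0.   0.6 -1.5] w 0.107
[[0.115, 0.993, -0.001], [0.993, -0.115, -0.001], [-0.001, -0.001, -1.0]]
row [0.2, -0.14, 4.15, -0.01, 0.01, -0.02] dist 124.8
```

View pics/w37.png

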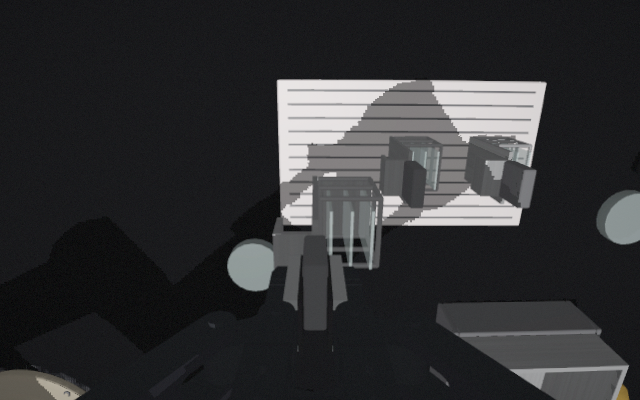

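>>> {"fn": "send_rows", "kwargs": {
  "moves": [
    [0.15,-0.1,1.3,0,0,0],
    [0.15,-0.1,2.6,0,0,0],
    [0.15,-0.1,3.6,0,0,0],
    [0.15,-0.1,4.05,0,0,0],
    [0.15,-0.1,4.05,0,0,0]
  ]
}}

```text
clock: 42.9
tcp_pos: [428.9, 343.0, 121.4]
orientation: [0.747, 0.665, -0.003, -0.0]
wrist_force: [-0.7, -0.1, -1.0]
grip_width: 0.108
```

>>> {"fn": "send_rows", "kwargs": {
  "moves": [
    [0,0,0,0,0,0],
    [0,0,0.1,0,0,0],
    [0,0,0.17,0,0,0],
    [0,0,0.2,0,0,0],
    [0,0,0.2,0,0,0]
  ]
}}

```text
clock: 43.4
tcp_pos: [430.0, 344.8, 117.9]
orientation: [0.746, 0.666, 0.0, 0.0]
wrist_force: [0.7, 0.2, -1.8]
grip_width: 0.109
```

>>> {"fn": "send_rows", "kwargs": {
  "moves": [
    [0,0,0.03,0,0,0],
    [0,0,0.03,0,0,0]
  ]
}}

```text
clock: 43.6
tcp_pos: [429.9, 344.7, 116.7]
orientation: [0.746, 0.666, -0.0, 0.0]
wrist_force: [0.8, -0.2, -1.4]
grip_width: 0.107
```

>>> {"fn": "send_rows", "kwargs": {
  "moves": [
    [0,0,0.03,0,0,0],
    [0,0,0.03,0,0,0]
  ]
}}

```text
clock: 43.8
tcp_pos: [430.0, 344.8, 116.4]
orientation: [0.746, 0.666, 0.0, 0.0]
wrist_force: [-1.0, -0.6, 3.0]
grip_width: 0.106
```

>>> {"fn": "send_rows", "kwargs": {
  "moves": [
    [0,0,0.02,0,0,0],
    [0,0,0.02,0,0,0]
  ]
}}

```text
clock: 44.0
tcp_pos: [430.0, 344.7, 116.3]
orientation: [0.746, 0.666, 0.0, 0.0]
wrist_force: [-2.3, -1.6, 7.8]
grip_width: 0.109
```

>>> {"fn": "send_rows", "kwargs": {
  "moves": [
    [0,0,-0.03,0,0,0],
    [0,0,-0.03,0,0,0],
    [0,0,-0.03,0,0,0],
    [0,0,-0.03,0,0,0],
    [0,0,-0.03,0,0,0]
  ],
  "jaw": -1
}}

```text
clock: 44.5
tcp_pos: [430.0, 344.7, 115.9]
orientation: [0.746, 0.666, -0.0, 0.0]
wrist_force: [-0.0, -0.1, -0.2]
grip_width: 0.935
```

>>> {"fn": "send_rows", "kwargs": {
  "moves": [
    [0,0,-0.5,0,0,0],
    [0,0,-1.5,0,0,0],
    [0,0,-3,0,0,0],
    [0,0,-4,0,0,0],
    [0,0,-4,0,0,0]
  ]
}}

```text
clock: 45.0
tcp_pos: [432.4, 346.2, 241.1]
orientation: [0.746, 0.666, 0.005, 0.001]
wrist_force: [0.8, 0.7, 0.7]
grip_width: 1.0
```

```bash
python3 -c "
from h import *
c=cam('wrist'); cv2.imwrite('pics/w38.png',c['img'])
c=cam('scene'); cv2.imwrite('pics/s38.png',c['img'])
go(518.1,-385,240,4.5)
"
```

```text
t 45.1 tcp [430.1 344.8 236.6] F [ 1.1  0.2 -0.3] w 1.003
[[0.114, 0.993, 0.001], [0.993, -0.114, 0.001], [0.001, 0.001, -1.0]]
row [-23.83, 5.68, -0.13, 0.01, -0.01, -1.84] dist 735.1
```

View pics/w38.png

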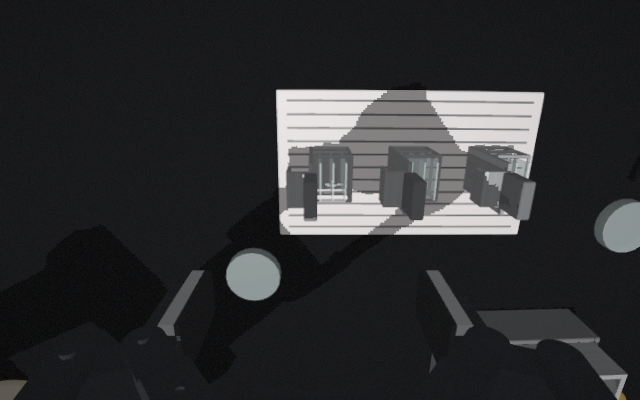

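View pics/s38.png

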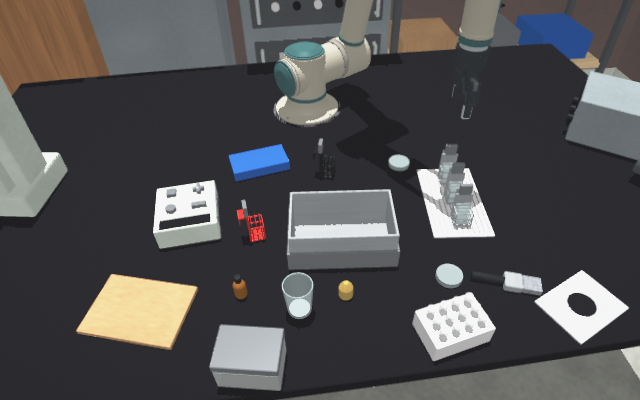

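>>> {"fn": "send_rows", "kwargs": {
  "moves": [
    [-23.7,5.6,0,0,0,-1.8],
    [-23.7,5.6,0,0,0,-1.8],
    [-23.7,5.6,0,0,0,-1.8],
    [-23.7,5.6,0,0,0,-1.8],
    [-23.7,5.6,0,0,0,-1.8]
  ],
  "jaw": 1
}}

```text
clock: 45.6
tcp_pos: [457.9, 98.1, 234.3]
orientation: [0.68, 0.733, -0.001, -0.001]
wrist_force: [1.1, -0.5, 0.3]
grip_width: 0.148
```

```bash
python3 -c "
from h import *
go(518.1,-385,230,4.5)
"
```

```text
t 45.6 tcp [457.9  98.1 234.3] F [ 1.1 -0.5  0.3] w 0.148
[[-0.075, 0.997, -0.003], [0.997, 0.075, -0.0], [-0.0, -0.003, -1.0]]
row [-16.21, 0.8, 0.14, -0.03, 0.0, -0.03] dist 486.8
```

>>> {"fn": "send_rows", "kwargs": {
  "moves": [
    [-16.1,0.75,0,0,0,0],
    [-16.1,0.75,0,0,0,0],
    [-16.1,0.75,0,0,0,0],
    [-16.1,0.75,0,0,0,0],
    [-16.1,0.75,0,0,0,0]
  ]
}}

```text
clock: 46.1
tcp_pos: [488.2, -149.9, 234.3]
orientation: [0.68, 0.733, -0.0, -0.002]
wrist_force: [0.6, -0.0, 0.4]
grip_width: -0.004
```

```bash
python3 -c "
from h import *
go(518.1,-385,230,4.5)
"
```

```text
t 46.1 tcp [ 488.2 -149.9  234.3] F [ 0.6 -0.   0.4] w -0.004
[[-0.074, 0.997, -0.003], [0.997, 0.074, 0.002], [0.002, -0.003, -1.0]]
row [-7.89, 0.42, 0.13, -0.03, -0.02, -0.04] dist 237.0
```

>>> {"fn": "send_rows", "kwargs": {
  "moves": [
    [-7.75,0.4,0,0,0,0],
    [-7.75,0.4,0,0,0,0],
    [-7.75,0.4,0,0,0,0],
    [-7.75,0.4,0,0,0,0],
    [-7.75,0.4,0,0,0,0]
  ]
}}

```text
clock: 46.6
tcp_pos: [517.7, -382.4, 233.3]
orientation: [0.681, 0.732, -0.0, -0.002]
wrist_force: [0.1, 0.4, -0.3]
grip_width: -0.001
```

>>> {"fn": "send_rows", "kwargs": {
  "moves": [
    [0,0,1.0,0,0,0],
    [0,0,2.2,0,0,0],
    [0,0,3.4,0,0,0],
    [0,0,4.0,0,0,0],
    [0,0,4.0,0,0,0]
  ]
}}

```text
clock: 47.1
tcp_pos: [515.6, -376.8, 110.6]
orientation: [0.68, 0.733, -0.0, -0.006]
wrist_force: [-0.2, 0.6, -0.2]
grip_width: 0.006
```

```bash
python3 -c "
from h import *
go(518.1,-385,89,4.5)
c=cam('wrist'); cv2.imwrite('pics/w40.png',c['img'])
c=cam('top'); cv2.imwrite('pics/t40.png',c['img'])
"
```

```text
t 47.1 tcp [ 515.6 -376.8  110.6] F [-0.2  0.6 -0.2] w 0.006
[[-0.074, 0.997, -0.008], [0.997, 0.074, 0.008], [0.008, -0.008, -1.0]]
row [-0.28, 0.07, 0.72, -0.07, -0.08, -0.04] dist 23.2
```

View pics/w40.png

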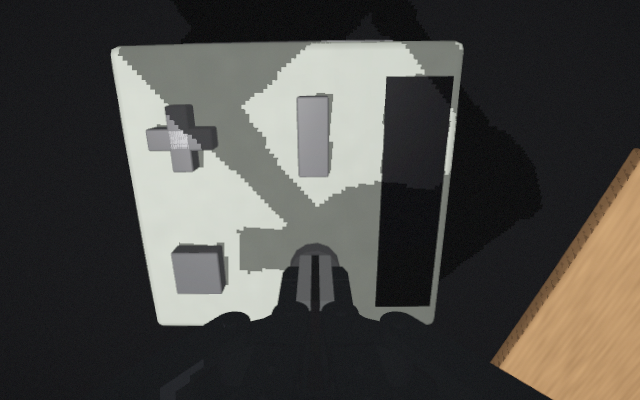

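View pics/t40.png

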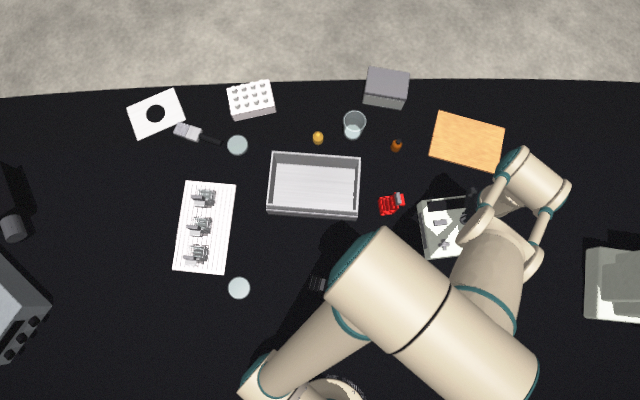

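>>> {"fn": "send_rows", "kwargs": {
  "moves": [
    [0,0,0,0,0,0],
    [0,0,0,0,0,0],
    [0,0,0,0,0,0]
  ]
}}

```text
clock: 47.5
tcp_pos: [519.1, -379.6, 117.5]
orientation: [0.68, 0.733, -0.0, 0.001]
wrist_force: [-0.2, 0.4, 0.3]
grip_width: -0.004
```

```bash
python3 -c "
from h import *
go(517.5,-385,89,4.5)
"
```

```text
t 47.5 tcp [ 519.1 -379.6  117.5] F [-0.2  0.4  0.3] w -0.004
[[-0.074, 0.997, 0.002], [0.997, 0.074, -0.002], [-0.002, 0.002, -1.0]]
row [-0.17, -0.07, 0.95, 0.02, 0.02, -0.04] dist 29.0
```

>>> {"fn": "send_rows", "kwargs": {
  "moves": [
    [-0.18,-0.03,0.2,0,0,0],
    [-0.18,-0.03,0.4,0,0,0],
    [-0.18,-0.03,0.4,0,0,0],
    [-0.18,-0.03,0.4,0,0,0],
    [-0.18,-0.03,0.4,0,0,0]
  ]
}}

```text
clock: 48.0
tcp_pos: [518.1, -384.7, 104.1]
orientation: [0.68, 0.733, -0.0, -0.0]
wrist_force: [0.0, -0.4, 0.8]
grip_width: 0.001
```

```bash
python3 -c "
from h import *
go(517.5,-385,89,4.5)
"
```

```text
t 48.0 tcp [ 518.1 -384.7  104.1] F [ 0.  -0.4  0.8] w 0.001
[[-0.074, 0.997, -0.0], [0.997, 0.074, 0.0], [0.0, -0.0, -1.0]]
row [-0.01, -0.02, 0.5, -0.0, -0.0, -0.04] dist 15.1
```

>>> {"fn": "send_rows", "kwargs": {
  "moves": [
    [0,-0.02,0.2,0,0,0],
    [0,-0.02,0.35,0,0,0],
    [0,-0.02,0.46,0,0,0],
    [0,-0.02,0.52,0,0,0],
    [0,-0.02,0.52,0,0,0]
  ]
}}

```text
clock: 48.5
tcp_pos: [517.5, -384.8, 89.1]
orientation: [0.68, 0.733, -0.0, 0.0]
wrist_force: [-1.2, 0.6, 4.4]
grip_width: 0.004
```

>>> {"fn": "send_rows", "kwargs": {
  "moves": [
    [0,0,0,0,0,0],
    [0,0,0,0,0,0]
  ]
}}

```text
clock: 48.7
tcp_pos: [517.5, -384.8, 89.1]
orientation: [0.68, 0.733, -0.0, 0.0]
wrist_force: [-0.8, 0.8, 4.9]
grip_width: -0.004
```

```bash
python3 -c "
from h import *
st()
c=cam('scene'); crop(c,390,140,120,100,6,'pics/s41.png')
"
```

```text
t 48.7 tcp [ 517.5 -384.8   89.1] F [-0.8  0.8  4.9] w -0.004
[[-0.074, 0.997, 0.0], [0.997, 0.074, -0.0], [-0.0, 0.0, -1.0]]
```

View pics/s41.png

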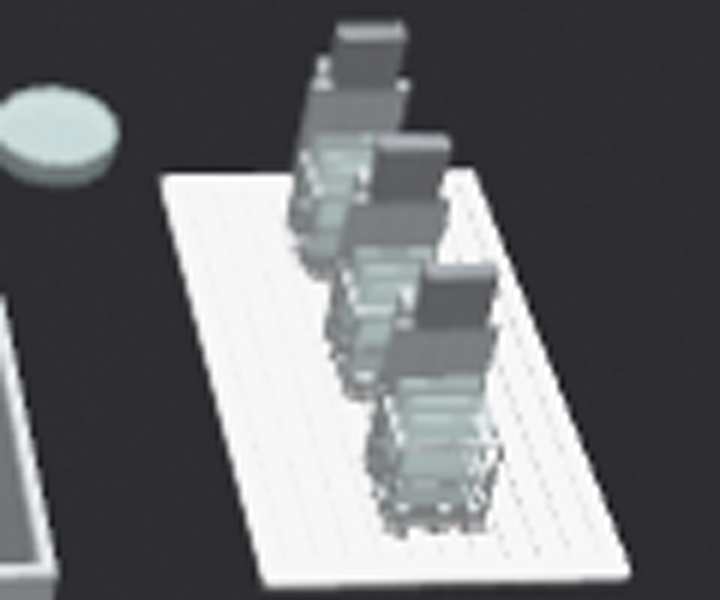

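>>> {"fn": "send_rows", "kwargs": {
  "moves": [
    [0,0,-0.5,0,0,0],
    [0,0,-1.5,0,0,0],
    [0,0,-3,0,0,0],
    [0,0,-4.5,0,0,0],
    [0,0,-5,0,0,0]
  ]
}}

```text
clock: 49.25
tcp_pos: [519.1, -386.1, 243.6]
orientation: [0.68, 0.733, 0.0, 0.004]
wrist_force: [0.9, -0.1, -0.7]
grip_width: -0.004
```

>>> {"fn": "send_rows", "kwargs": {
  "moves": [
    [0,0,0,0,0,0],
    [0,0,0,0,0,0],
    [0,0,0,0,0,0],
    [0,0,0,0,0,0],
    [0,0,0,0,0,0]
  ]
}}

```text
clock: 49.75
tcp_pos: [517.1, -384.4, 237.0]
orientation: [0.68, 0.733, -0.0, -0.001]
wrist_force: [-0.2, 0.1, -0.2]
grip_width: 0.001
```

```bash
python3 -c "
from h import *
st()
c=cam('scene'); cv2.imwrite('pics/s42.png',c['img'])
c=cam('wrist'); cv2.imwrite('pics/w42.png',c['img'])
c=cam('top'); crop(c,165,170,80,110,5,'pics/t42.png')
"
```

```text
t 49.75 tcp [ 517.1 -384.4  237. ] F [-0.2  0.1 -0.2] w 0.001
[[-0.074, 0.997, -0.002], [0.997, 0.074, 0.002], [0.002, -0.002, -1.0]]
```

View pics/s42.png

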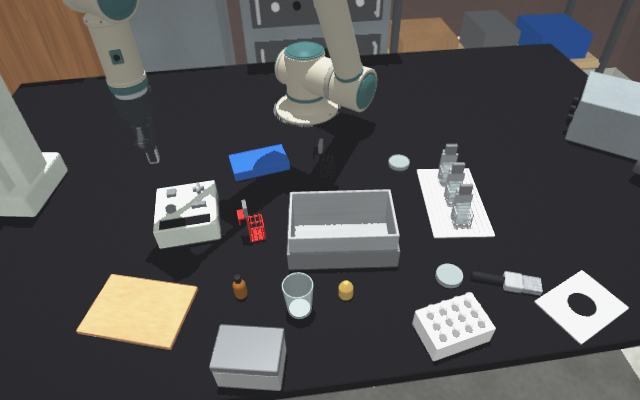

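View pics/w42.png

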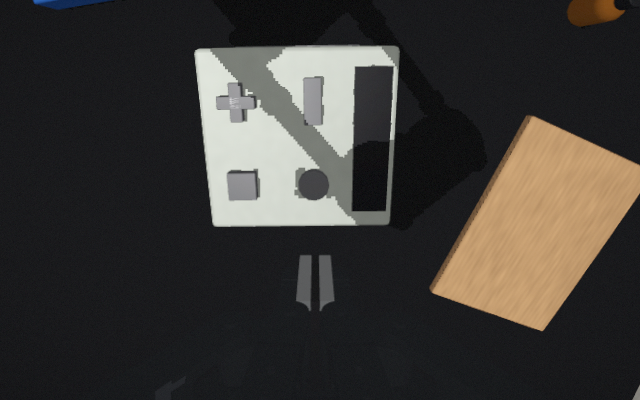

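View pics/t42.png

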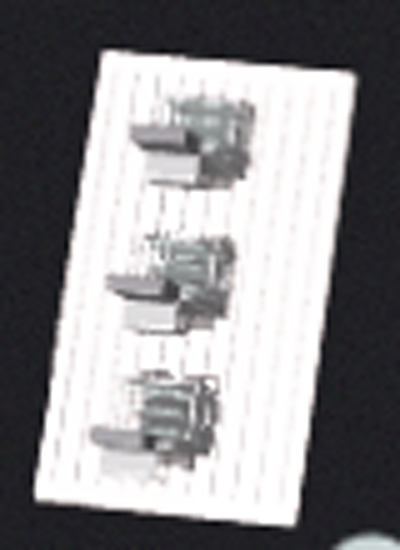

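```bash
python3 -c "
from h import *
print(order.hand_in())"
```

```text
the job is handed in; nothing more can be done
None
```

I ran the whole sequence and handed the job in at about 50 s on the robot's clock. No verdict was reported.

**Baskets in the bath:** Three baskets were present. I hung each one by its lip on the bath's near rim and let go. The pictures showed all three hanging inside the bath, leaning slightly: by eye about 0.1 rad, against the 0.2 rad limit.

**Keys:** I pressed round, bar and square in that order. At full depth the measured tool height was 89.0 mm on round and square and 89.1–89.2 mm on the bar.
- Round and square showed a clear stop, with 7–9.5 N pushing back.
- The bar read only 2.5–3.7 N, under its 4 N full-down figure. I counted it as pressed because of the matching depth and did not repeat it.
- The cross key was never touched.

**Draining board:** I lifted all three baskets out and stood them in a row on the board. I then pressed round again, which gave 89.1 mm and about 4.9 N.

**Last checks:** All three baskets were upright and well inside the board. The keys looked up and the arm was clear at 237 mm. The dishes, bottle, objective and beaker showed no visible movement, and I saw no sign of a knocked basket.

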